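# Find the worn clamp pad with the sprung-pin tester

### The job

Three rubber clamp pads sit in the test rack and one has gone soft. Take the pin tester from its stand, hold it upright and press its sprung pin into the middle of the left, then the middle, then the right pad, keeping a steady load of about 5 N for half a second on each (the yellow band of the pin half way into the barrel, never more than 8 N), and note how far the pin sinks into the rubber. Then push the red reject button of the softest pad fully down, and only that one, with the tester back upright in its stand at the end and the things around left alone.

Things in the scene. Friction and masses are not known exactly. Their poses are not given: they have to be found in the camera images.
- tester: Pin tester, 0.17 kg, upright in its stand. Origin at the lower end of its barrel, on the axis; z up. Upwards: barrel 16 mm diameter to 22 mm; collar 38 mm diameter to 27 mm, which rests on the stand; black grip block 36 mm (x) by 26 mm (y) to 75 mm; orange cap to 79 mm. The 5 mm pin sticks out 18 mm below the origin. Grip the flat faces 26 mm apart (across its y).
- tester_grip (a point): Centre of the tester's black grip block, on its axis, 55 mm above the tester's origin, 73 mm above the tip of the free pin.
- pin_tip (a point): The tip of the tester's pin, 18 mm below the tester's origin when the pin is free.
- tester_pin (a joint): How far the pin is pushed into the barrel, m: 0 free, 0.009 at its stop. Its spring gives 1 N at 0 plus 1 N per mm. A reading counts at 0.003 to 0.006 (4 to 7 N); over 0.0075 (8.5 N) is an overload. A yellow band on the pin, 3 to 6 mm below the barrel end when free, goes in between 4 and 7 N.
- stand: Grey tester stand, block 70 x 70 x 45 mm, fixed. Origin under its centre on the table, z up. A vertical hole 21 mm in diameter goes through its centre; the tester's barrel hangs in it with the collar on the top face, tester origin 23 mm above the table.
- stand_mouth (a point): Centre of the hole's mouth at the top face of the stand, 45 mm above the table.
- rack: Test rack: fixed aluminium plate 124 mm (x) by 244 mm (y) by 12 mm with three pad holders side by side along y, 75 mm apart. Origin under its centre on the table; x away from the robot, y to its left. Each holder has a rubber pad on the robot's side and a red button on the far side. Holders stand up to 2.5 mm higher or lower than the points say.
- pad_left (a point): Middle of the left (+y) pad's test face, 40 mm above the table (+-2.5 mm). The face is a rubber disc 21 mm in diameter with a white dot; it sinks under load and springs back: about 0.3 mm per N on a good pad, 1.25 mm per N on the worn one, up to 12 mm. The pads look alike; which is worn changes.
- pad_middle (a point): Middle of the middle pad's test face, 40 mm above the table (+-2.5 mm). The face is a rubber disc 21 mm in diameter with a white dot; it sinks under load and springs back: about 0.3 mm per N on a good pad, 1.25 mm per N on the worn one, up to 12 mm. The pads look alike; which is worn changes.
- pad_right (a point): Middle of the right (-y) pad's test face, 40 mm above the table (+-2.5 mm). The face is a rubber disc 21 mm in diameter with a white dot; it sinks under load and springs back: about 0.3 mm per N on a good pad, 1.25 mm per N on the worn one, up to 12 mm. The pads look alike; which is worn changes.
- button_left (a point): Top of the red reject button of the left pad before it is pressed, 50 mm above the table (+-2.5 mm). Button 18 mm in diameter, standing 16 mm out of its grey housing; pressed straight down with more than 4 N it moves 8 mm to a stop and stays where it is left.
- button_middle (a point): Top of the red reject button of the middle pad before it is pressed, 50 mm above the table (+-2.5 mm). Button 18 mm in diameter, standing 16 mm out of its grey housing; pressed straight down with more than 4 N it moves 8 mm to a stop and stays where it is left.
- button_right (a point): Top of the red reject button of the right pad before it is pressed, 50 mm above the table (+-2.5 mm). Button 18 mm in diameter, standing 16 mm out of its grey housing; pressed straight down with more than 4 N it moves 8 mm to a stop and stays where it is left.
- reject_worn (a joint): How far the button of the worn pad is pressed down, m: 0 up, 0.008 at its stop. This does not tell which place it is at.
- reject_good1 (a joint): The same for the button of one of the good pads.
- reject_good2 (a joint): The same for the button of the other good pad.
- carrier: Bystander: lead strip on a carrier with a black tab, 38 x 90 x 9 mm, loose. Origin under its centre.
- paste_jar: Bystander: small white jar with a blue lid, 42 mm diameter, 34 mm tall, loose. Origin under its centre.
- clips: Bystander: blue box of clips with a clear lid, 44 x 70 x 30 mm, loose. Origin under its centre.
Not all that is in view belongs to the job. Leave any green look-alike of the tester alone.

How it is judged:
By the outcome, as a careful person would: the job done as asked, in the order asked, and still so for the second after the job is handed in, with the robot touching nothing.
It also fails if it takes over 64 s, if anything falls off the work surface, if the arm or the gripper's body presses on something with over 40 N, if the wrist force passes 120 N, or if a joint passes its speed limit or range.

### The arm

A 6-joint arm with a two-finger parallel gripper is mounted at the origin on the work surface; the furniture and walls round the work are solid. World frame = base frame: x ahead of the robot, y to its left, z up, the work surface at z = 0. Lengths are in m, angles in rad, forces in N, time in s.
With the tool pointing down it reaches from about 0.35 to 0.975 m from the base axis. Payload 4.9 kg.
Tool frame: the origin (TCP) lies midway between the tips of the shut fingers; the grasp point (between the pads) lies 19 mm behind it; x points along the fingers, z is the direction in which the jaws open and shut, and the axes are right-handed (so a half turn about x gives the same grasp; the last joint's range is limited). The gripper opens to 85 mm and grips with 20 to 120 N. Pads are 22 mm wide; open, the fingers measure 114 mm over their backs; the gripper's body (76 mm by 85 mm) begins 54 mm behind the grasp point. The pads swing forward as they close: fully open they stand 13 mm farther back than shut.
Start: joints at [1.028, 0.053, 1.613, -0, 1.476, -0.119], TCP at [0.257, 0.57, 0.231] pointing down, gripper open.
Joint ranges: [-3.01, 3.01], [-1.01, 2.22], [0.06, 2.58], [-1.02, 4.17], [0.09, 2.62], [-3.14, 3.14]. Speed limits (rad/s): [2.57, 2.57, 3.14, 3.14, 3.14, 3.14].

### API

Orientations are given as a unit quaternion [w, x, y, z].
In Python, from plant import state, cams, workorder, nets gives the robot as it stands.
- The arm moves only by the tool play_rows, never from a script. Its argument "motion" is a list of rows, each a list of 3 entries, a list of its own where there are three numbers: the closure, from -1 (fully open) to 1 (shut), then the shift along the world's x, y, z in m, then the turn about the world's z in rad. A call has 1 to 5 rows; each row is the pose to reach, as a shift and turn from the pose commanded when the call began; what a row does not reach only later rows make up. A row lasts 1/10 s, in which the tool goes at most 50 mm and 8.59 degrees, less where a joint would pass 70% of its speed; a pose out of reach is approached as far as the arm can. A call with a gripper value outside its range is refused whole. The fingers move at their own pace and stop on an object; the grip force is fixed at half the most. Time passes only in rows, so rows that repeat a pose let the fingers close. It gives the time, the measured TCP pose, the force and the opening at its end, in the units of the state.
- state(): the state, without advancing time (a new reading comes with each control period).
- cams.grab_frame(name): name is "side" or "top" or "wrist"; returns (picture, depth): 400x640x3 uint8, red, green, blue; 400x640 float32, m along the optical axis (not along the pixel's ray), 0 where there is no reading.
- cams.camera_info(name): a dict with "K" (3x3 intrinsics, pixels), "rvec" (rotation vector, rad) and "tvec" (3), from world to camera coordinates, as OpenCV has them. Camera axes: x right, y down, z forward; pixel columns grow to the right and rows downward; lengths in m; the calibration is good to about 2 mm. A picture is of the moment at which its call begins: read the wrist's pose just before it. camera_info takes no time and is no camera call; for the wrist camera it gives the pose at the moment of the call.
- workorder.job_done(): hands the job in, once; it reports no verdict.
Trained networks look in the newest picture that a camera, given by its name, has taken for a name from the list of things; names that differ only in an ending like _2 or _b are one class to them, and where a whole thing is asked for, a point or a joint stands for the part that bears it (a point fixed in the world has none). Each returns a list of dicts, best first, with "score" (0 to 1); they miss things now and then, are a little off and sometimes report something else, mostly with a low value. They report only what shows in the picture. A call takes as long as a camera call. They do not tell look-alikes from the thing itself.
- nets.recognise(camera, target): "at" ([x, y, z] in m, in world coordinates, good to about 4 mm: the middle of the surface that is visible of it).
- nets.landmark_of(camera, target): "at" ([x, y, z] in m, in world coordinates, good to about 4 mm: a listed point, or the origin of a listed thing).
The state is a dict: "time": time; "joint_pos": joint angles; "joint_vel": joint speeds; "joint_efforts": joint torques, N m; "tool_pos": TCP position; "tool_rot": TCP orientation; "contact_force": force on the tool from outside, world axes, zero at the start; "ft_torque": the same for the moment, N m; "gripper_width": opening from 0.0 (shut) to 1.0 (fully open).
Only numpy, scipy, OpenCV 4.12 (cv2) and the standard library are available. Lean on these libraries where they do the work, as an engineer would, in place of code of your own. Each camera call takes 0.05 s, during which the arm holds its last target.

## Working session

There is one attempt and no reset: what is moved stays moved. The work goes in short steps, Python scripts to look and compute and a tool call to move; the robot and the scene stay as the last step left them, time stands still between calls to the robot, and variables do not carry over. Pictures are saved under pics/ and viewed, and the job is handed in when it is done.

Besides the shell and the picture viewer there is one more tool, called after "Emit:" by a JSON object that holds its "api" and its "payload", one argument or row to a line. play_rows: Moves the arm, as the interface text tells. Its arguments: {"type":"object","properties":{"motion":{"type":"array","items":{"type":"array"}}},"required":["motion"]}

```bash
ls; mkdir -p pics; cat > h.py <<'E'
import numpy as np, cv2
from plant import state, cams, workorder, nets
def grab(name, fn=None):
    ci=cams.camera_info(name); p,d=cams.grab_frame(name)
    if fn: cv2.imwrite('pics/'+fn, p[:,:,::-1])
    np.savez('last_%s.npz'%name,p=p,d=d,K=ci['K'],r=ci['rvec'],t=ci['tvec'])
    return p,d,ci
def load(name):
    z=np.load('last_%s.npz'%name); return z['p'],z['d'],dict(K=z['K'],rvec=z['r'],tvec=z['t'])
def cloud(d,ci):
    K=np.array(ci['K']);R=cv2.Rodrigues(np.array(ci['rvec'],float))[0];t=np.array(ci['tvec']).ravel()
    v,u=np.indices(d.shape)
    c=np.stack([(u-K[0,2])/K[0,0]*d,(v-K[1,2])/K[1,1]*d,d],-1)
    return (c-t)@R
def proj(P,ci):
    return cv2.projectPoints(np.array(P,float).reshape(-1,3),np.array(ci['rvec'],float),np.array(ci['tvec'],float),np.array(ci['K'],float),None)[0].reshape(-1,2)
E
python3 - <<'E'
from h import *
for n in ['top','side']:
    grab(n,n+'0.png')
print(state())
for n in ['top','side']:
    ci=cams.camera_info(n);R=cv2.Rodrigues(np.array(ci['rvec'],float))[0];print(n,-R.T@np.array(ci['tvec']).ravel(),R[2],ci['K'])
for t in ['tester','stand','rack']:
    print(t,nets.landmark_of('top',t)[:3])
E
```

```text
pics
{'time': 0.1, 'joint_pos': array([ 1.02798898e+00,  5.33208139e-02,  1.61414138e+00, -1.46997898e-05,
        1.47603194e+00, -1.19018549e-01]), 'joint_vel': array([-0.00126771, -0.0016852 , -0.00504905,  0.00049229, -0.0016498 ,
        0.00020992]), 'joint_efforts': array([ 1.70484527e-04, -3.94905603e+01, -3.71364462e+01, -1.16907686e-04,
        3.87044114e-03,  1.00701374e-05]), 'tool_pos': array([0.25672993, 0.56921619, 0.23017654]), 'tool_rot': array([ 0.59337098, -0.38396099,  0.5945745 ,  0.38336144]), 'contact_force': array([-0.59126542, -0.44545913, -0.49871743]), 'ft_torque': array([0.02181929, 0.01239965, 0.01363168]), 'gripper_width': 1.0025613846257786}
top [ 0.37771872 -0.01883513  1.1992346 ] [ 0.08278896  0.01858703 -0.99639375] [[423.21982925   0.         325.74248035]
 [  0.         423.21982925 196.01133153]
 [  0.           0.           1.        ]]
side [ 0.1841877  -0.94333773  0.65503407] [ 0.24652929  0.81251134 -0.52825054] [[452.55357015   0.         324.80188151]
 [  0.         452.55357015 194.9216667 ]
 [  0.           0.           1.        ]]
tester [{'at': [0.4279, -0.3477, 0.0163], 'score': 0.75}, {'at': [0.4737, -0.226, 0.0256], 'score': 0.74}]
stand [{'at': [0.4789, -0.2224, -0.0025], 'score': 0.96}]
rack [{'at': [0.4641, 0.1137, 0.0021], 'score': 0.56}]
```

View pics/top0.png

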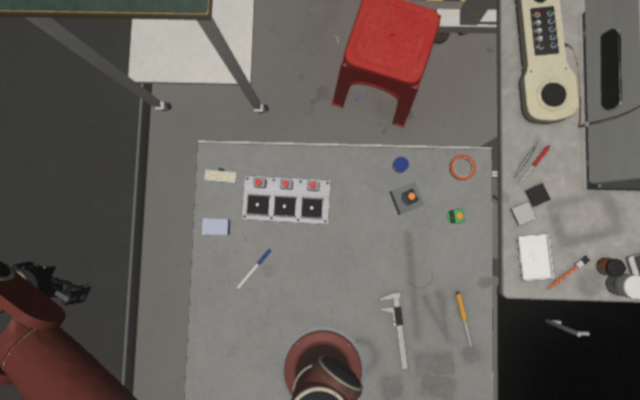

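View pics/side0.png

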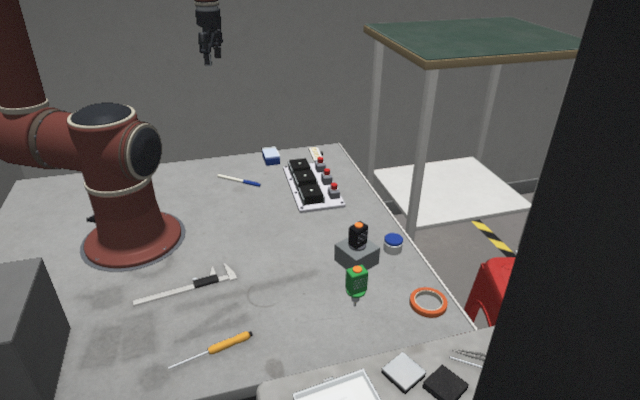

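Top view: the tester with the orange cap and black block stands on the grey stand at (411,197). The green look-alike is at (457,216). The rack is at (287,200), with pads at (258,205), (285,206) and (312,208) and buttons at (260,182), (286,183) and (313,184). I'll check the tester in a crop.

```bash
python3 - <<'E'
from h import *
p,d,ci=load('top')
a=cv2.resize(p[150:240,370:490],None,fx=6,fy=6,interpolation=cv2.INTER_CUBIC)
b=cv2.resize(p[160:240,195:335],None,fx=5,fy=5,interpolation=cv2.INTER_CUBIC)
cv2.imwrite('pics/a1.png',a[:,:,::-1]);cv2.imwrite('pics/b1.png',b[:,:,::-1])
W=cloud(d,ci)
def cen(m):
    w=W[m&(d>0)];return w.mean(0).round(4),len(w),np.median(w,0).round(4)
P=p.astype(int);r,g,bb=P[...,0],P[...,1],P[...,2]
org=(r>180)&(g>70)&(g<150)&(bb<90)
m=np.zeros(d.shape,bool);m[190:204,404:420]=1
print('cap',cen(m&org))
red=(r>150)&(g<110)&(bb<110)
for u in (260,286,313):
    m=np.zeros(d.shape,bool);m[176:190,u-8:u+8]=1
    print('btn',cen(m&red))
wh=(r>150)&(g>150)&(bb>150)
for u,v in ((258,205),(285,206),(312,208)):
    m=np.zeros(d.shape,bool);m[v-5:v+6,u-5:u+6]=1
    print('dot',cen(m&wh), cen(m))
# table height
print(np.median(W[250:270,300:370].reshape(-1,3),0))
# stand top
for c in [(393,205),(420,205),(405,210)]: print(c,W[c[1],c[0]])
for t in ['pad_left','pad_middle','pad_right','button_left','button_middle','button_right','tester_grip','stand_mouth']:
    print(t,[(x['at'],x['score']) for x in nets.landmark_of('top',t)[:2]])
E
```

```text
cap (array([ 0.475 , -0.2203,  0.1017]), 28, array([ 0.4745, -0.2199,  0.1017]))
btn (array([0.5087, 0.1903, 0.0488]), 32, array([0.5085, 0.1899, 0.0492]))
btn (array([0.5062, 0.1138, 0.0505]), 28, array([0.5061, 0.1142, 0.0511]))
btn (array([0.5038, 0.0396, 0.0464]), 29, array([0.503 , 0.0392, 0.0472]))
dot (array([0.4474, 0.1919, 0.041 ]), 4, array([0.4474, 0.1914, 0.0415])) (array([0.4449, 0.1884, 0.0405]), 120, array([0.4448, 0.1885, 0.0405]))
dot (array([0.4443, 0.1178, 0.0407]), 5, array([0.444 , 0.1172, 0.042 ])) (array([0.4438, 0.114 , 0.0406]), 121, array([0.4438, 0.1139, 0.0412]))
dot (array([0.4415, 0.0411, 0.0396]), 4, array([0.4415, 0.0411, 0.0401])) (array([0.4402, 0.0398, 0.0382]), 121, array([0.4402, 0.0396, 0.0386]))
[ 0.29906721 -0.02471282 -0.0010273 ]
(393, 205) [ 0.45616567 -0.18711684  0.00277905]
(420, 205) [ 0.45517715 -0.25451986  0.04477714]
(405, 210) [ 0.4405897  -0.21401957  0.04431533]
pad_left [([0.4486, 0.1951, 0.0401], 0.74)]
pad_middle [([0.4488, 0.1226, 0.0394], 0.65), ([0.5069, 0.1117, 0.05], 0.23)]
pad_right [([0.4435, 0.0443, 0.0435], 0.68), ([0.5061, 0.1909, 0.0481], 0.19)]
button_left [([0.5119, 0.1931, 0.0503], 0.86)]
button_middle [([0.5071, 0.1129, 0.0528], 0.76)]
button_right [([0.5076, 0.0411, 0.0484], 0.76), ([0.4829, -0.2184, -0.0019], 0.45)]
tester_grip [([0.4274, -0.3473, 0.0766], 0.58), ([0.4778, -0.2193, 0.0798], 0.51)]
stand_mouth [([0.4767, -0.2159, 0.0489], 0.77)]
```

View pics/a1.png

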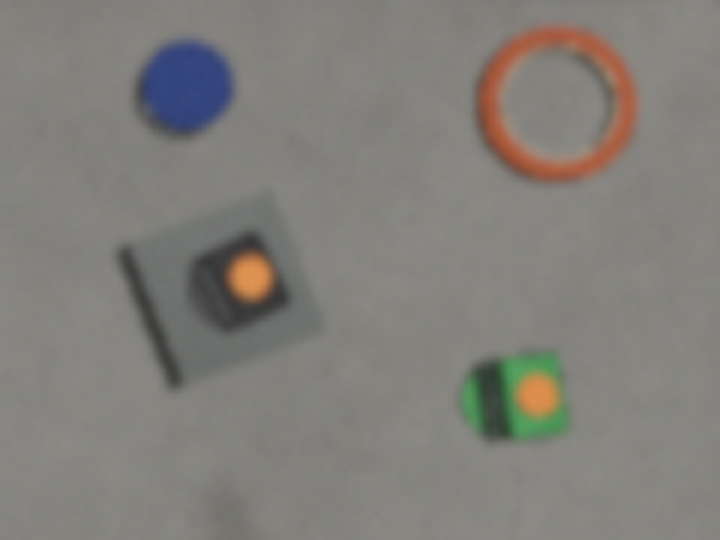

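View pics/b1.png

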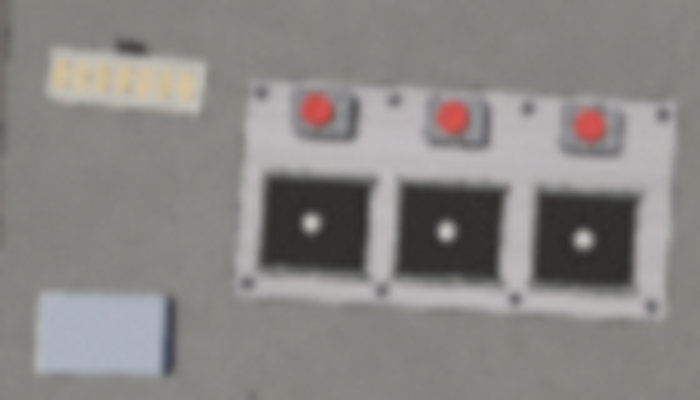

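The crop confirms it: the black block with the orange cap in the grey stand is the tester, and the free-standing green one is the look-alike. Next I work out the tool axes and the wrist camera offset.

```bash
python3 - <<'E'
from h import *
from scipy.spatial.transform import Rotation as Ro
s=state();q=s['tool_rot'];R=Ro.from_quat(q,scalar_first=True).as_matrix()
print(R.round(3)); z=R[:,2];print('jaw yaw',np.degrees(np.arctan2(z[1],z[0])))
ci=cams.camera_info('wrist');Rc=cv2.Rodrigues(np.array(ci['rvec'],float))[0];c=-Rc.T@np.array(ci['tvec']).ravel()
print('cam in tool',R.T@(c-s['tool_pos']),'fwd in tool',(R.T@Rc.T).round(3),ci['K'])
# yaw estimates of stand edges from depth cloud top0
p,d,ci=load('top');W=cloud(d,ci)
m=np.zeros(d.shape,bool);m[175:220,380:435]=1
st=m&(abs(W[...,2]-.0445)<.006); P=W[st][:,:2].astype(np.float32);print(len(P),cv2.minAreaRect(P))
bl=m&(W[...,2]>.085); P=W[bl][:,:2].astype(np.float32);print(len(P),cv2.minAreaRect(P),np.median(W[bl],0))
m=np.zeros(d.shape,bool);m[170:230,235:340]=1
k=m&(W[...,2]>.007)&(W[...,2]<.06);P=W[k][:,:2].astype(np.float32);print(len(P),cv2.minAreaRect(P))
E
```

```text
[[ 0.    -0.912  0.411]
 [ 0.     0.411  0.912]
 [-1.    -0.     0.   ]]
jaw yaw 65.71948845798836
cam in tool [-0.14308969  0.07450669  0.00142372] fwd in tool [[-0.001 -0.291  0.957]
 [-0.    -0.957 -0.291]
 [ 1.    -0.     0.001]] [[332.6448198    0.         316.71439426]
 [  0.         332.6448198  194.82567504]
 [  0.           0.           1.        ]]
478 ((0.47374221682548523, -0.21979425847530365), (0.06973859667778015, 0.0707877054810524), 22.134580612182617)
155 ((0.42526406049728394, -0.12701600790023804), (0.03491492569446564, 0.235722154378891), 27.85577964782715) [ 0.47242572 -0.21725007  0.09878913]
3721 ((0.4634075164794922, 0.1305210292339325), (0.27254459261894226, 0.12676087021827698), 87.13420104980469)
```

Emit:
{"api": "play_rows", "payload": {
  "motion": [
    [-1, [0.02, -0.042, 0.01], -0.14],
    [-1, [0.04, -0.084, 0.02], -0.28],
    [-1, [0.06, -0.126, 0.03], -0.42],
    [-1, [0.08, -0.168, 0.04], -0.56],
    [-1, [0.1, -0.21, 0.04], -0.7]
  ]
}}

```text
time: 1.15
tool_pos: [0.358, 0.3586, 0.2734]
tool_rot: [0.691, -0.154, 0.689, 0.155]
contact_force: [0.9, 0.7, 0.5]
gripper_width: 1.0
```

Emit:
{"api": "play_rows", "payload": {
  "motion": [
    [-1, [0.02, -0.042, 0], -0.14],
    [-1, [0.04, -0.084, 0], -0.28],
    [-1, [0.06, -0.126, 0], -0.42],
    [-1, [0.08, -0.168, 0], -0.56],
    [-1, [0.1, -0.21, 0], -0.7]
  ]
}}

```text
time: 1.65
tool_pos: [0.4575, 0.1479, 0.2717]
tool_rot: [0.702, 0.091, 0.701, -0.091]
contact_force: [1.2, 0.4, 0.2]
gripper_width: 1.001
```

Emit:
{"api": "play_rows", "payload": {
  "motion": [
    [-1, [0, 0, 0], 0],
    [-1, [0, 0, 0], 0]
  ]
}}

```text
time: 1.85
tool_pos: [0.4573, 0.1489, 0.2714]
tool_rot: [0.701, 0.09, 0.701, -0.09]
contact_force: [0.2, 0.2, 0.3]
gripper_width: 0.997
```

```bash
python3 - <<'E'
from h import *
s=state();print(s['time'],s['tool_pos'],s['joint_pos'].round(2),abs(s['joint_vel']).max())
p,d,ci=grab('wrist','w1.png')
for t in ['pad_left','pad_middle','pad_right','button_left','button_middle','button_right']:
    print(t,proj([0,0,0],ci) if 0 else [(x['at'],x['score']) for x in nets.landmark_of('wrist',t)[:2]])
E
```

```text
1.85 [0.4572515  0.14893041 0.27135339] [ 0.16 -0.32  1.89  0.    1.58  0.41] 0.046629090548651615
pad_left [([0.382, 0.3091, -0.0017], 0.19)]
pad_middle []
pad_right []
button_left [([0.5126, 0.1903, 0.0485], 0.86)]
button_middle [([0.5051, 0.1198, 0.0522], 0.55)]
button_right [([0.5029, 0.0384, 0.0529], 0.67)]
```

View pics/w1.png

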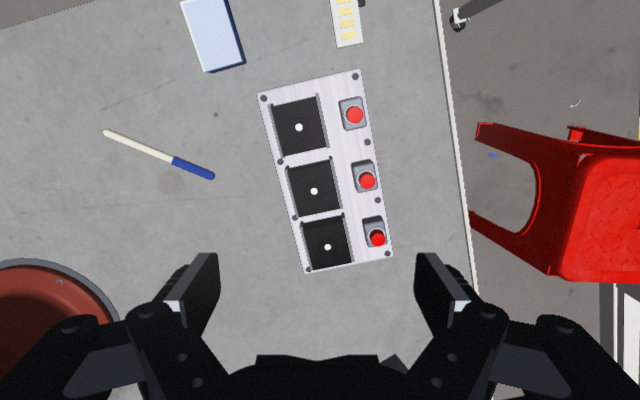

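The wrist view shows the rack clearly. The pad dots are at (299,128), (314,191) and (327,247), and the red buttons at (354,115), (367,181) and (377,238).

```bash
python3 - <<'E'
from h import *
p,d,ci=load('wrist');W=cloud(d,ci)
P=p.astype(int);r,g,b=P[...,0],P[...,1],P[...,2]
K=ci['K'];R=cv2.Rodrigues(ci['rvec'])[0];c=-R.T@ci['tvec'].ravel()
def ray(u,v,z):
    dd=R.T@np.array([(u-K[0,2])/K[0,0],(v-K[1,2])/K[1,1],1]); return c+dd*(z-c[2])/dd[2]
for u,v in ((299,128),(314,191),(327,247)):
    m=np.zeros(d.shape,bool);m[v-6:v+7,u-6:u+7]=1
    w=m&(r+g+b>420);vv,uu=np.nonzero(w)
    ring=np.zeros(d.shape,bool);ring[v-9:v+10,u-9:u+10]=1
    h=np.median(W[w][:,2]); hr=np.median(W[ring&(d>0)][:,2])
    print('dot',uu.mean(),vv.mean(),h,hr,ray(uu.mean(),vv.mean(),hr).round(4),len(vv))
for u,v in ((354,115),(367,181),(377,238)):
    m=np.zeros(d.shape,bool);m[v-14:v+15,u-14:u+15]=1
    w=m&(r>150)&(g<110)&(b<110)&(d>0); zt=np.percentile(W[w][:,2],80); t=w&(abs(W[...,2]-zt)<.004)
    vv,uu=np.nonzero(t);print('btn',zt,W[t].mean(0).round(4),len(vv))
print(np.median(W[170:180,230:250].reshape(-1,3),0))
cv2.imwrite('pics/w1c.png',cv2.resize(p[60:280,240:400],None,fx=3.5,fy=2.7,interpolation=cv2.INTER_CUBIC)[:,:,::-1])
E
```

```text
dot 298.4375 126.75 0.04116238894825108 0.04089205322887423 [0.4478 0.1939 0.0409] 48
dot 313.71794871794873 190.89743589743588 0.04209860536573944 0.04178110357164147 [0.4454 0.1185 0.0418] 39
dot 327.22857142857146 246.57142857142858 0.0384323783933923 0.03814840137557286 [0.4431 0.0438 0.0381] 35
btn 0.051412789174193306 [0.5097 0.1921 0.0508] 205
btn 0.05244150238433541 [0.5072 0.1173 0.0519] 175
btn 0.04899052026756839 [0.5048 0.0427 0.0482] 145
[ 0.35550714  0.15180766 -0.00060552]
```

View pics/w1c.png

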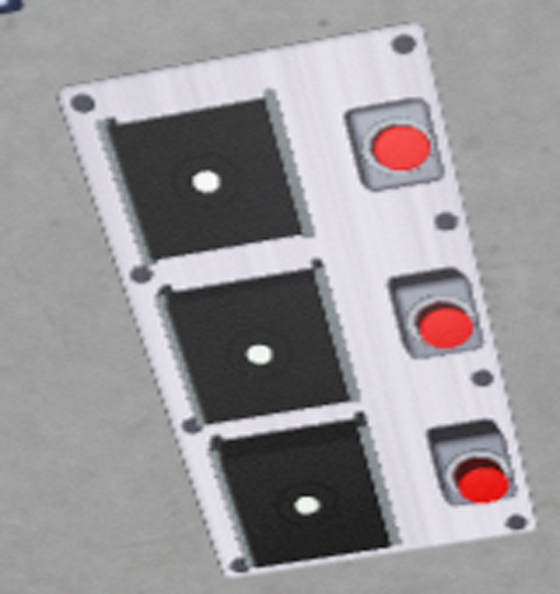

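Emit:
{"api": "play_rows", "payload": {
  "motion": [
    [-1, [0.002, -0.046, 0], -0.14],
    [-1, [0.004, -0.092, 0], -0.28],
    [-1, [0.006, -0.138, 0], -0.42],
    [-1, [0.008, -0.184, 0], -0.56],
    [-1, [0.01, -0.23, -0.01], -0.7]
  ]
}}

```text
time: 2.7
tool_pos: [0.4677, -0.0817, 0.2631]
tool_rot: [0.629, 0.326, 0.626, -0.325]
contact_force: [1.4, -0.2, -0.3]
gripper_width: 0.996
```

Emit:
{"api": "play_rows", "payload": {
  "motion": [
    [-1, [0.002, -0.046, -0.01], -0.1],
    [-1, [0.004, -0.092, -0.02], -0.2],
    [-1, [0.006, -0.138, -0.02], -0.25],
    [-1, [0.006, -0.138, -0.02], -0.25],
    [-1, [0.006, -0.138, -0.02], -0.25]
  ]
}}

```text
time: 3.2
tool_pos: [0.473, -0.2186, 0.241]
tool_rot: [0.583, 0.401, 0.583, -0.4]
contact_force: [0.4, -0.3, 1.1]
gripper_width: 1.001
```

```bash
python3 - <<'E'
from h import *
s=state();print(s['time'],s['tool_pos'],s['joint_pos'].round(2),abs(s['joint_vel']).max())
p,d,ci=grab('wrist','w2.png')
E
```

```text
3.2 [ 0.47300593 -0.21858621  0.24102672] [-0.58 -0.2   1.84  0.    1.51  0.63] 0.03484781281406122
```

View pics/w2.png

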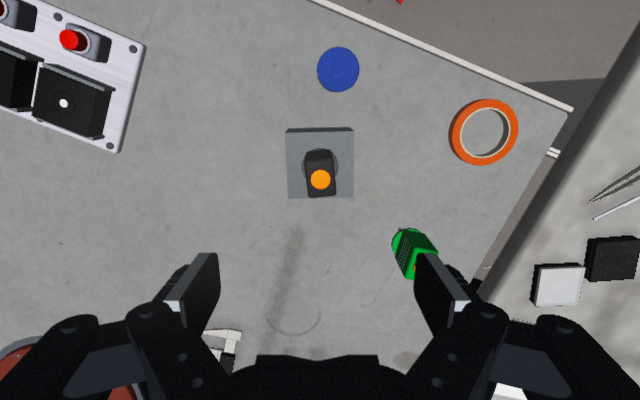

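The tester cap is at (320,179), on the stand at (320,163). The green one is to the right at (413,253). Measuring the block's pose.

```bash
python3 - <<'E'
from h import *
from scipy.spatial.transform import Rotation as Ro
p,d,ci=load('wrist');W=cloud(d,ci)
P=p.astype(int);r,g,b=P[...,0],P[...,1],P[...,2]
K=ci['K'];R=cv2.Rodrigues(ci['rvec'])[0];c=-R.T@ci['tvec'].ravel()
def ray(u,v,z):
    dd=R.T@np.array([(u-K[0,2])/K[0,0],(v-K[1,2])/K[1,1],1]); return c+dd*(z-c[2])/dd[2]
m=np.zeros(d.shape,bool);m[120:210,280:360]=1
cap=m&(r>180)&(g>90)&(b<100);vv,uu=np.nonzero(cap);print('cap',uu.mean(),vv.mean(),np.median(W[cap][:,2]),ray(uu.mean(),vv.mean(),.102))
Q=Ro.from_quat(state()['tool_rot'],scalar_first=True).as_matrix();print('jaw yaw',np.degrees(np.arctan2(Q[1,2],Q[0,2])))
st=m&(abs(W[...,2]-.0445)<.003);print(np.median(W[st][:,2]));print(cv2.minAreaRect(W[st][:,:2].astype(np.float32)))
for lo,hi in ((.09,.12),(.06,.12)):
  bl=m&(W[...,2]>lo)&(W[...,2]<hi);print(bl.sum(),cv2.minAreaRect(W[bl][:,:2].astype(np.float32)),np.median(W[bl],0))
col=m&(abs(W[...,2]-.05)<.002)
cv2.imwrite('pics/w2c.png',cv2.resize(p[115:215,270:370],None,fx=6,fy=6,interpolation=cv2.INTER_CUBIC)[:,:,::-1])
E
```

```text
cap 320.0808080808081 178.9057239057239 0.10237603749861379 [ 0.4769733  -0.21841366  0.102     ]
jaw yaw -68.88807549988131
0.045391158955533285
((0.47694697976112366, -0.2181825339794159), (0.07038035243749619, 0.07026339322328568), 22.320859909057617)
1156 ((0.4769914746284485, -0.2182202786207199), (0.03653618320822716, 0.025956295430660248), 27.284799575805664) [ 0.47904556 -0.21746689  0.09845723]
1306 ((0.4770369529724121, -0.21823808550834656), (0.03659616410732269, 0.02652175910770893), 27.145132064819336) [ 0.48102416 -0.21669322  0.09826686]
```

View pics/w2c.png

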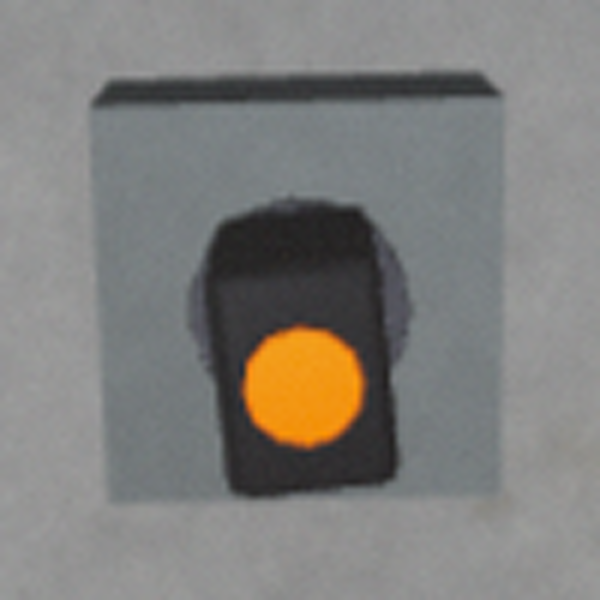

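Emit:
{"api": "play_rows", "payload": {
  "motion": [
    [-1, [0.004, 0, -0.035], 0.05],
    [-1, [0.004, 0, -0.075], 0.107],
    [-1, [0.004, 0, -0.115], 0.107],
    [-1, [0.004, 0, -0.15], 0.107],
    [-1, [0.004, 0, -0.183], 0.107]
  ]
}}

```text
time: 3.75
tool_pos: [0.4771, -0.2162, 0.057]
tool_rot: [0.604, 0.368, 0.604, -0.367]
contact_force: [0.1, -0.1, 1.1]
gripper_width: 1.003
```

Emit:
{"api": "play_rows", "payload": {
  "motion": [
    [-1, [0, 0, 0], 0],
    [0.3, [0, 0, 0], 0],
    [1, [0, 0, 0], 0],
    [1, [0, 0, 0], 0],
    [1, [0, 0, 0], 0]
  ]
}}

```text
time: 4.25
tool_pos: [0.4782, -0.2189, 0.0603]
tool_rot: [0.605, 0.368, 0.602, -0.368]
contact_force: [0.1, 0.0, 0.0]
gripper_width: 0.331
```

Emit:
{"api": "play_rows", "payload": {
  "motion": [
    [1, [0, 0, 0], 0],
    [1, [0, 0, 0], 0],
    [1, [0, 0, 0], 0]
  ]
}}

```text
time: 4.55
tool_pos: [0.4781, -0.219, 0.0602]
tool_rot: [0.604, 0.369, 0.603, -0.368]
contact_force: [-1.2, 1.0, 7.2]
gripper_width: 0.299
```

```bash
python3 - <<'E'
from h import *
s=state();print(s['time'],s['tool_pos'],s['contact_force'],s['gripper_width'])
grab('wrist','w3.png');grab('side','s3.png')
p,d,ci=load('side');u,v=proj([.477,-.218,.07],ci)[0].astype(int);print(u,v)
cv2.imwrite('pics/s3c.png',cv2.resize(p[v-60:v+60,u-60:u+60],None,fx=5,fy=5)[:,:,::-1])
E
```

```text
4.55 [ 0.47812833 -0.21895268  0.06022204] [-1.18973117  1.0157194   7.18489135] 0.2987715977940013
356 235
```

View pics/w3.png

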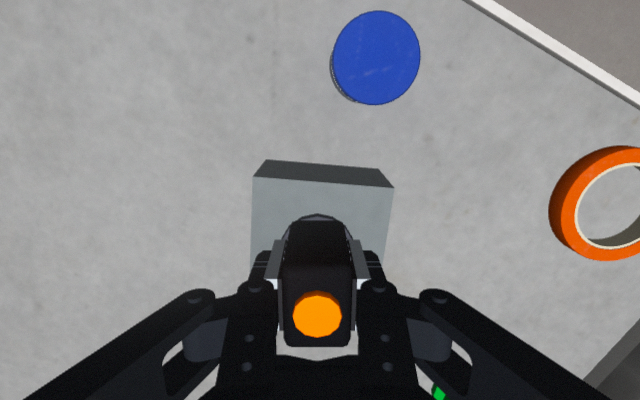

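View pics/s3c.png

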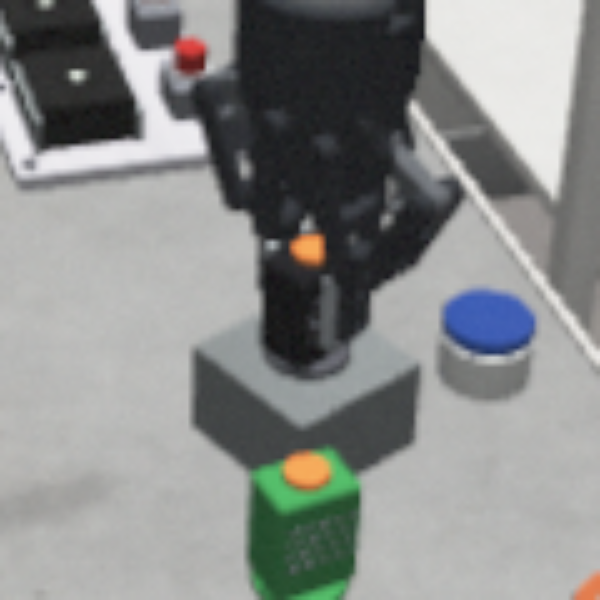

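The grip is good: opening about 25.4 mm, cap centred. Lifting.

Emit:
{"api": "play_rows", "payload": {
  "motion": [
    [1, [0, 0, 0.015], 0],
    [1, [0, 0, 0.035], 0],
    [1, [0, 0, 0.055], 0],
    [1, [0, 0, 0.08], 0],
    [1, [0, 0, 0.08], 0]
  ]
}}

```text
time: 5.15
tool_pos: [0.479, -0.2197, 0.1427]
tool_rot: [0.606, 0.368, 0.601, -0.368]
contact_force: [-0.2, 0.1, -1.0]
gripper_width: 0.297
```

```bash
python3 - <<'E'
from h import *
from scipy.spatial.transform import Rotation as Ro
s=state();print(s['time'],s['tool_pos'],s['contact_force'],s['gripper_width'])
p,d,ci=grab('wrist','w4.png');
W=cloud(d,ci);P=p.astype(int);r,g,b=P[...,0],P[...,1],P[...,2]
K=np.array(ci['K']);R=cv2.Rodrigues(np.array(ci['rvec'],float))[0];c=-R.T@np.array(ci['tvec']).ravel()
m=np.zeros(d.shape,bool);m[280:345,280:360]=1
cap=m&(r>180)&(g>90)&(b<100)&(d>0)
w=W[cap];print('cap z',np.percentile(w[:,2],[10,50,90]),w.mean(0))
vv,uu=np.nonzero(cap);zt=np.median(w[:,2]);dd=R.T@np.array([(uu.mean()-K[0,2])/K[0,0],(vv.mean()-K[1,2])/K[1,1],1]);x=c+dd*(zt-c[2])/dd[2]
print(x,x-s['tool_pos'])
grab('side','s4.png')
p,d,ci=load('side');u,v=proj([.477,-.218,.12],ci)[0].astype(int)
cv2.imwrite('pics/s4c.png',cv2.resize(p[v-50:v+70,u-60:u+60],None,fx=5,fy=5)[:,:,::-1])
E
```

```text
5.15 [ 0.47899255 -0.21967129  0.1426815 ] [-0.23096582  0.1268276  -0.98514332] 0.29660044180706396
cap z [0.18411834 0.18484115 0.18554641] [ 0.47763873 -0.21867885  0.18480995]
[ 0.47770104 -0.21864618  0.18484115] [-0.00129151  0.00102511  0.04215965]
```

View pics/s4c.png

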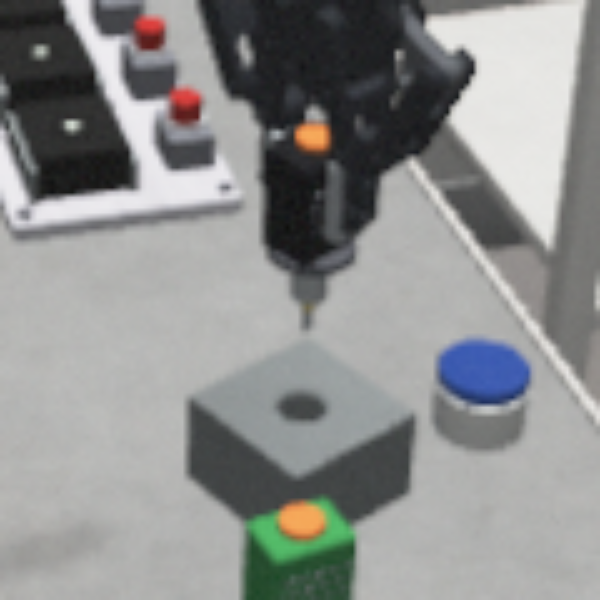

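The tester hangs upright, with the pin visible at crop (306,315) and the empty hole below. Transit to the left pad.

Emit:
{"api": "play_rows", "payload": {
  "motion": [
    [1, [-0.002, 0.025, 0], 0],
    [1, [-0.005, 0.065, 0], 0],
    [1, [-0.008, 0.11, 0], 0],
    [1, [-0.011, 0.155, 0], 0],
    [1, [-0.015, 0.2, 0], 0]
  ]
}}

```text
time: 5.75
tool_pos: [0.4602, -0.0165, 0.136]
tool_rot: [0.602, 0.368, 0.605, -0.369]
contact_force: [1.1, -0.2, -1.4]
gripper_width: 0.297
```

Emit:
{"api": "play_rows", "payload": {
  "motion": [
    [1, [-0.003, 0.045, 0], 0],
    [1, [-0.006, 0.09, 0], 0],
    [1, [-0.01, 0.135, 0], 0],
    [1, [-0.013, 0.18, 0], 0],
    [1, [-0.015, 0.2125, 0], 0]
  ]
}}

```text
time: 6.25
tool_pos: [0.4449, 0.1963, 0.1361]
tool_rot: [0.603, 0.367, 0.605, -0.369]
contact_force: [0.3, -0.1, -2.0]
gripper_width: 0.293
```

Emit:
{"api": "play_rows", "payload": {
  "motion": [
    [1, [0, 0, 0], 0],
    [1, [0, 0, 0], 0],
    [1, [0, 0, 0], 0]
  ]
}}

```text
time: 6.55
tool_pos: [0.4463, 0.1934, 0.1369]
tool_rot: [0.603, 0.368, 0.604, -0.369]
contact_force: [-0.3, 0.5, -2.4]
gripper_width: 0.298
```

```bash
cat > m.py <<'E'
from h import *
def look(tag):
    s=state();print(s['time'],s['tool_pos'].round(4),s['tool_rot'].round(4),s['contact_force'].round(2),round(s['gripper_width'],3))
    p,d,ci=grab('wrist',tag+'.png')
    W=cloud(d,ci);P=p.astype(int);r,g,b=P[...,0],P[...,1],P[...,2]
    K=np.array(ci['K']);R=cv2.Rodrigues(np.array(ci['rvec'],float))[0];c=-R.T@np.array(ci['tvec']).ravel()
    def ray(u,v,z):
        dd=R.T@np.array([(u-K[0,2])/K[0,0],(v-K[1,2])/K[1,1],1]);return c+dd*(z-c[2])/dd[2]
    m=np.zeros(d.shape,bool);m[280:345,280:360]=1
    cap=m&(r>180)&(g>90)&(b<100)&(d>0);vv,uu=np.nonzero(cap);zt=np.median(W[cap][:,2]);x=ray(uu.mean(),vv.mean(),zt)
    print('cap',x.round(4),'tipz',round(zt-.097,4),'cap-tcp',(x-s['tool_pos']).round(4))
    for q in ([.4478,.1939,.0409],[.4454,.1185,.0418],[.4431,.0438,.0381]):
        u,v=proj(q,ci)[0].round().astype(int)
        if not(12<u<628 and 12<v<388): print(q,'out');continue
        m=np.zeros(d.shape,bool);m[v-12:v+13,u-12:u+13]=1
        w=m&(r+g+b>420)&(abs(W[...,2]-q[2])<.006);vv,uu=np.nonzero(w)
        if len(vv): print('dot',u,v,uu.mean().round(1),vv.mean().round(1),len(vv),np.median(W[w][:,2]).round(4),ray(uu.mean(),vv.mean(),q[2]).round(4))
        else: print('no dot',u,v)
E
python3 -c "
from m import *
look('w5');grab('side','s5.png')
p,d,ci=load('side');u,v=proj([.448,.194,.08],ci)[0].astype(int);cv2.imwrite('pics/s5c.png',cv2.resize(p[v-50:v+50,u-50:u+50],None,fx=6,fy=6)[:,:,::-1])"
```

```text
6.55 [0.4463 0.1934 0.1369] [ 0.6029  0.3679  0.604  -0.3693] [-0.28  0.55 -2.44] 0.298
cap [0.4453 0.1942 0.1791] tipz 0.0821 cap-tcp [-0.001   0.0009  0.0421]
dot 319 196 319.1 195.9 94 0.041 [0.4477 0.1937 0.0409]
dot 403 241 403.3 240.9 82 0.0423 [0.4453 0.1184 0.0418]
dot 478 279 478.6 279.5 74 0.0385 [0.4429 0.0433 0.0381]
```

View pics/w5.png

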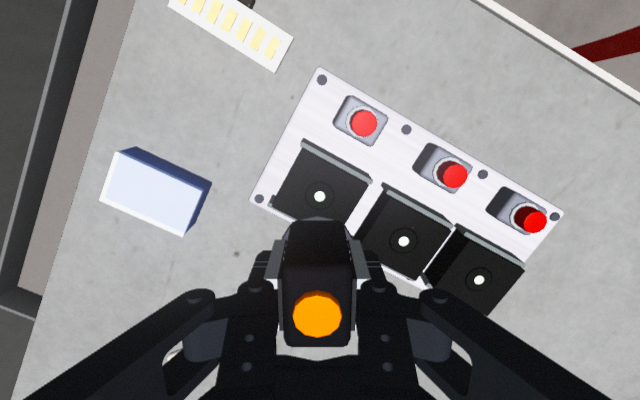

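View pics/s5c.png

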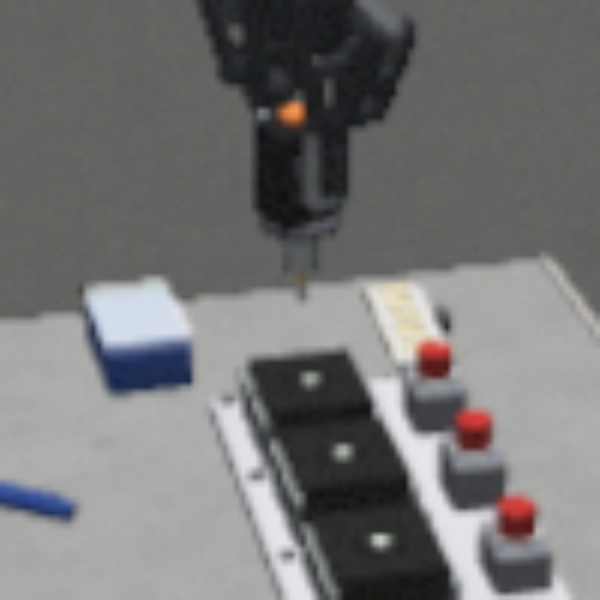

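All dots agree with the earlier measurements. I correct the lateral offset and descend to about 5 mm above the left pad.

Emit:
{"api": "play_rows", "payload": {
  "motion": [
    [1, [0.0025, -0.0005, -0.01], 0],
    [1, [0.0025, -0.0005, -0.022], 0],
    [1, [0.0025, -0.0005, -0.032], 0],
    [1, [0.0025, -0.0005, -0.036], 0],
    [1, [0.0025, -0.0005, -0.036], 0]
  ]
}}

```text
time: 7.15
tool_pos: [0.4486, 0.1934, 0.1008]
tool_rot: [0.603, 0.368, 0.604, -0.369]
contact_force: [-0.5, 0.7, -2.4]
gripper_width: 0.298
```

Emit:
{"api": "play_rows", "payload": {
  "motion": [
    [1, [0, 0, 0], 0],
    [1, [0, 0, 0], 0]
  ]
}}

```text
time: 7.35
tool_pos: [0.4499, 0.1939, 0.1029]
tool_rot: [0.604, 0.369, 0.603, -0.368]
contact_force: [-0.6, 0.1, -1.6]
gripper_width: 0.299
```

```bash
python3 -c "
from m import *
look('w6')"
```

```text
7.35 [0.4499 0.1939 0.1029] [ 0.6039  0.3686  0.6033 -0.3681] [-0.6   0.07 -1.63] 0.299
cap [0.4488 0.1947 0.145 ] tipz 0.048 cap-tcp [-0.0011  0.0008  0.0421]
dot 317 216 318.0 212.1 17 0.0415 [0.4507 0.1948 0.0409]
dot 413 267 413.4 267.1 104 0.0422 [0.4453 0.1183 0.0418]
dot 497 309 498.0 309.5 90 0.0388 [0.4429 0.0431 0.0381]
```

View pics/w6.png

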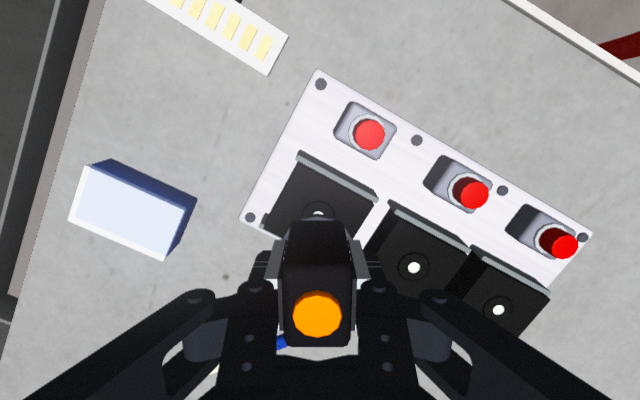

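Emit:
{"api": "play_rows", "payload": {
  "motion": [
    [1, [-0.001, -0.001, -0.003], 0],
    [1, [-0.001, -0.001, -0.004], 0],
    [1, [-0.001, -0.001, -0.004], 0],
    [1, [-0.001, -0.001, -0.004], 0],
    [1, [-0.001, -0.001, -0.004], 0]
  ]
}}

```text
time: 7.9
tool_pos: [0.4486, 0.1927, 0.0984]
tool_rot: [0.604, 0.368, 0.604, -0.368]
contact_force: [-0.5, 0.2, -2.8]
gripper_width: 0.3
```

Emit:
{"api": "play_rows", "payload": {
  "motion": [
    [1, [0, 0, 0], 0]
  ]
}}

```text
time: 8.0
tool_pos: [0.4486, 0.1927, 0.0984]
tool_rot: [0.604, 0.368, 0.604, -0.368]
contact_force: [0.5, -0.3, -2.4]
gripper_width: 0.295
```

```bash
python3 -c "
from m import *
look('w7')"
```

```text
8.0 [0.4486 0.1927 0.0984] [ 0.6036  0.3684  0.6035 -0.3684] [ 0.53 -0.31 -2.44] 0.295
cap [0.4475 0.1935 0.1405] tipz 0.0435 cap-tcp [-0.0011  0.0008  0.0421]
dot 317 216 317.1 212.1 21 0.0413 [0.4505 0.1949 0.0409]
dot 415 268 414.8 268.0 107 0.0422 [0.4453 0.1184 0.0418]
dot 501 311 501.2 311.2 95 0.0386 [0.4429 0.043  0.0381]
```

Centred to about 0.3 mm, with a gap of about 2.6 mm. I press gently.

Emit:
{"api": "play_rows", "payload": {
  "motion": [
    [1, [0, 0, -0.002], 0],
    [1, [0, 0, -0.004], 0],
    [1, [0, 0, -0.006], 0],
    [1, [0, 0, -0.0065], 0],
    [1, [0, 0, -0.0065], 0]
  ]
}}

```text
time: 8.55
tool_pos: [0.4488, 0.1928, 0.0922]
tool_rot: [0.604, 0.369, 0.603, -0.368]
contact_force: [-0.4, 0.4, 1.5]
gripper_width: 0.295
```

Emit:
{"api": "play_rows", "payload": {
  "motion": [
    [1, [0, 0, 0], 0]
  ]
}}

```text
time: 8.65
tool_pos: [0.4488, 0.1928, 0.0922]
tool_rot: [0.604, 0.369, 0.603, -0.368]
contact_force: [-0.3, 0.1, 1.3]
gripper_width: 0.298
```

Emit:
{"api": "play_rows", "payload": {
  "motion": [
    [1, [0, 0, 0], 0]
  ]
}}

```text
time: 8.75
tool_pos: [0.4487, 0.1928, 0.0921]
tool_rot: [0.604, 0.369, 0.603, -0.368]
contact_force: [-0.8, 0.6, 0.6]
gripper_width: 0.298
```

```bash
python3 -c "
from m import *
look('w8');grab('side','s8.png')
p,d,ci=load('side');u,v=proj([.448,.194,.07],ci)[0].astype(int);cv2.imwrite('pics/s8c.png',cv2.resize(p[v-30:v+30,u-30:u+30],None,fx=10,fy=10,interpolation=cv2.INTER_CUBIC)[:,:,::-1])"
```

```text
8.75 [0.4487 0.1928 0.0921] [ 0.6037  0.3685  0.6034 -0.3682] [-0.84  0.59  0.59] 0.298
cap [0.4477 0.1936 0.1343] tipz 0.0373 cap-tcp [-0.0011  0.0008  0.0422]
no dot 317 220
dot 417 273 417.5 273.1 112 0.0423 [0.4453 0.1183 0.0418]
dot 505 316 505.9 317.0 101 0.0386 [0.4429 0.0431 0.0381]
```

View pics/s8c.png

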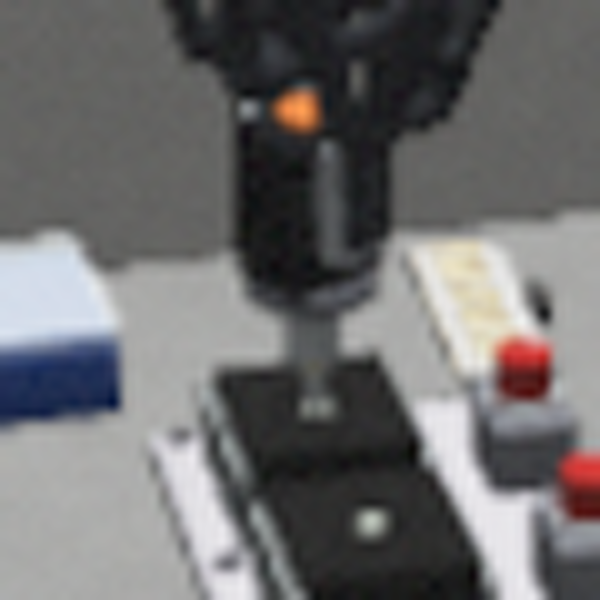

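At about 3.6 mm past contact the force is about 3.5 N, so this looks like a stiff pad. I go to about 5 N and hold.

Emit:
{"api": "play_rows", "payload": {
  "motion": [
    [1, [0, 0, -0.001], 0],
    [1, [0, 0, -0.0018], 0],
    [1, [0, 0, -0.0018], 0]
  ]
}}

```text
time: 9.15
tool_pos: [0.4487, 0.1928, 0.0902]
tool_rot: [0.604, 0.369, 0.603, -0.368]
contact_force: [-0.2, -0.0, 3.1]
gripper_width: 0.296
```

Emit:
{"api": "play_rows", "payload": {
  "motion": [
    [1, [0, 0, 0], 0],
    [1, [0, 0, 0], 0]
  ]
}}

```text
time: 9.35
tool_pos: [0.4487, 0.1927, 0.0902]
tool_rot: [0.604, 0.369, 0.603, -0.368]
contact_force: [0.2, -0.3, 2.2]
gripper_width: 0.296
```

Emit:
{"api": "play_rows", "payload": {
  "motion": [
    [1, [0, 0, 0], 0]
  ]
}}

```text
time: 9.45
tool_pos: [0.4487, 0.1927, 0.0902]
tool_rot: [0.604, 0.369, 0.603, -0.368]
contact_force: [0.8, 0.3, 3.6]
gripper_width: 0.298
```

Emit:
{"api": "play_rows", "payload": {
  "motion": [
    [1, [0, 0, 0], 0]
  ]
}}

```text
time: 9.55
tool_pos: [0.4487, 0.1928, 0.0901]
tool_rot: [0.604, 0.369, 0.603, -0.368]
contact_force: [0.1, 0.1, 2.4]
gripper_width: 0.295
```

Emit:
{"api": "play_rows", "payload": {
  "motion": [
    [1, [0, 0, 0], 0]
  ]
}}

```text
time: 9.65
tool_pos: [0.4487, 0.1927, 0.0901]
tool_rot: [0.604, 0.368, 0.603, -0.368]
contact_force: [0.6, -0.3, 3.3]
gripper_width: 0.294
```

```bash
python3 -c "
from m import *
look('w9');print(state()['contact_force']);grab('side','s9.png');print(state()['contact_force'])
p,d,ci=load('side');u,v=proj([.448,.194,.07],ci)[0].astype(int);cv2.imwrite('pics/s9c.png',cv2.resize(p[v-30:v+30,u-30:u+30],None,fx=10,fy=10,interpolation=cv2.INTER_CUBIC)[:,:,::-1])"
```

```text
9.65 [0.4487 0.1927 0.0901] [ 0.6037  0.3685  0.6035 -0.3683] [ 0.56 -0.33  3.32] 0.294
cap [0.4476 0.1935 0.1323] tipz 0.0353 cap-tcp [-0.0011  0.0008  0.0422]
no dot 317 221
dot 418 274 418.4 274.6 118 0.0423 [0.4453 0.1183 0.0418]
dot 507 318 507.5 318.7 100 0.0386 [0.443  0.0431 0.0381]
[0.76166029 1.36384463 3.62233902]
[0.4566635 0.3283351 2.4149492]
```

View pics/s9c.png

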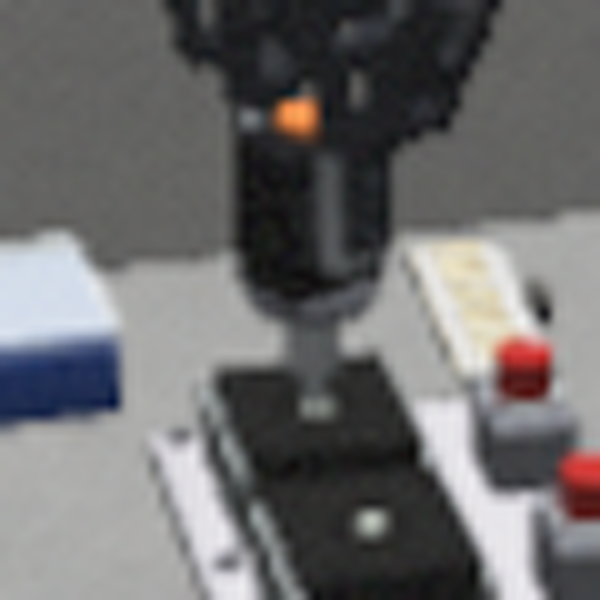

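Left pad: about 5.2 N at about 5.6 mm past contact, so it sinks about 1.4 mm. That is a good pad, and it was held for over 0.5 s. On to the middle pad.

Emit:
{"api": "play_rows", "payload": {
  "motion": [
    [1, [0, 0, 0.01], 0],
    [1, [0, 0, 0.02], 0],
    [1, [-0.001, -0.025, 0.02], 0],
    [1, [-0.002, -0.055, 0.02], 0],
    [1, [-0.0025, -0.0755, 0.02], 0]
  ]
}}

```text
time: 10.25
tool_pos: [0.4452, 0.116, 0.1099]
tool_rot: [0.603, 0.368, 0.604, -0.369]
contact_force: [0.4, 0.2, -1.7]
gripper_width: 0.297
```

Emit:
{"api": "play_rows", "payload": {
  "motion": [
    [1, [0, 0, -0.004], 0],
    [1, [0, 0, -0.009], 0],
    [1, [0, 0, -0.009], 0],
    [1, [0, 0, -0.009], 0],
    [1, [0, 0, -0.009], 0]
  ]
}}

```text
time: 10.75
tool_pos: [0.446, 0.1178, 0.101]
tool_rot: [0.604, 0.368, 0.604, -0.368]
contact_force: [-0.0, -0.4, -2.7]
gripper_width: 0.296
```

```bash
python3 -c "
from m import *
look('w10')"
```

```text
10.75 [0.446  0.1178 0.101 ] [ 0.6037  0.3681  0.6039 -0.3681] [-0.01 -0.38 -2.65] 0.296
cap [0.4449 0.1186 0.1432] tipz 0.0462 cap-tcp [-0.0011  0.0008  0.0422]
dot 211 159 211.2 159.3 144 0.0414 [0.4478 0.1937 0.0409]
dot 317 215 317.3 211.6 34 0.0422 [0.4476 0.1197 0.0418]
dot 412 263 412.6 263.3 103 0.0388 [0.443  0.0433 0.0381]
```

Emit:
{"api": "play_rows", "payload": {
  "motion": [
    [1, [0.0004, -0.0003, -0.003], 0],
    [1, [0.0004, -0.0003, -0.006], 0],
    [1, [0.0004, -0.0003, -0.0085], 0],
    [1, [0.0004, -0.0003, -0.009], 0],
    [1, [0.0004, -0.0003, -0.009], 0]
  ]
}}

```text
time: 11.3
tool_pos: [0.4468, 0.117, 0.0925]
tool_rot: [0.604, 0.369, 0.603, -0.368]
contact_force: [0.2, 0.1, 2.3]
gripper_width: 0.295
```

Emit:
{"api": "play_rows", "payload": {
  "motion": [
    [1, [0, 0, 0], 0]
  ]
}}

```text
time: 11.4
tool_pos: [0.4468, 0.117, 0.0925]
tool_rot: [0.604, 0.369, 0.603, -0.368]
contact_force: [0.0, 0.9, 1.0]
gripper_width: 0.294
```

Emit:
{"api": "play_rows", "payload": {
  "motion": [
    [1, [0, 0, 0], 0]
  ]
}}

```text
time: 11.5
tool_pos: [0.4468, 0.117, 0.0924]
tool_rot: [0.604, 0.369, 0.603, -0.368]
contact_force: [0.1, 0.0, 2.0]
gripper_width: 0.297
```

```bash
python3 -c "
from m import *
look('w11');print(state()['contact_force']);grab('side','s11.png');print(state()['contact_force'])
p,d,ci=load('side');u,v=proj([.445,.118,.07],ci)[0].astype(int);cv2.imwrite('pics/s11c.png',cv2.resize(p[v-30:v+30,u-30:u+30],None,fx=10,fy=10,interpolation=cv2.INTER_CUBIC)[:,:,::-1])"
```

```text
11.5 [0.4468 0.117  0.0924] [ 0.6038  0.3687  0.6033 -0.3681] [0.1  0.04 2.01] 0.297
cap [0.4457 0.1178 0.1346] tipz 0.0376 cap-tcp [-0.0011  0.0008  0.0421]
dot 205 163 205.0 162.8 150 0.0414 [0.4478 0.1937 0.0409]
no dot 316 221
dot 414 270 414.5 270.1 111 0.0387 [0.4429 0.0433 0.0381]
[0.21567108 1.33285475 2.40144543]
[0.68878422 1.4343764  1.45724566]
```

View pics/s11c.png

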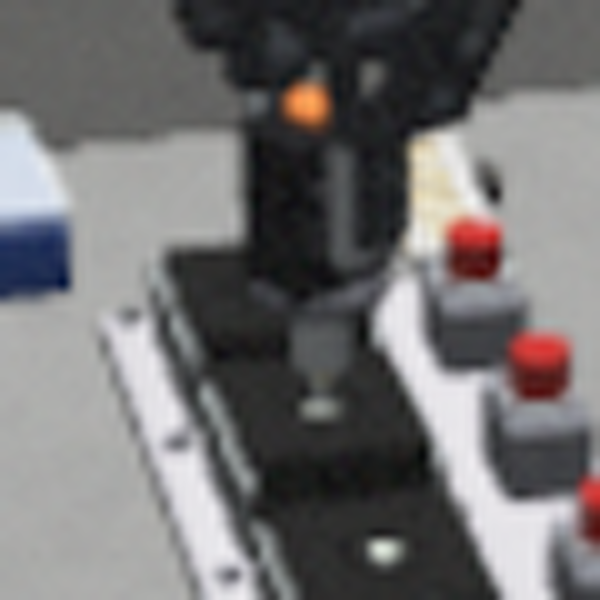

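The middle pad is also stiff: about 4.1 N at about 4.2 mm. I go about 1.2 mm further and hold.

Emit:
{"api": "play_rows", "payload": {
  "motion": [
    [1, [0, 0, -0.0008], 0],
    [1, [0, 0, -0.0012], 0],
    [1, [0, 0, -0.0012], 0]
  ]
}}

```text
time: 11.9
tool_pos: [0.4467, 0.117, 0.091]
tool_rot: [0.604, 0.369, 0.603, -0.368]
contact_force: [1.0, 0.8, 2.1]
gripper_width: 0.297
```

Emit:
{"api": "play_rows", "payload": {
  "motion": [
    [1, [0, 0, 0], 0],
    [1, [0, 0, 0], 0]
  ]
}}

```text
time: 12.1
tool_pos: [0.4467, 0.117, 0.091]
tool_rot: [0.604, 0.369, 0.603, -0.368]
contact_force: [0.3, 1.2, 3.0]
gripper_width: 0.295
```

Emit:
{"api": "play_rows", "payload": {
  "motion": [
    [1, [0, 0, 0], 0],
    [1, [0, 0, 0], 0]
  ]
}}

```text
time: 12.3
tool_pos: [0.4466, 0.1169, 0.091]
tool_rot: [0.604, 0.369, 0.603, -0.368]
contact_force: [1.7, 1.0, 3.2]
gripper_width: 0.303
```

Emit:
{"api": "play_rows", "payload": {
  "motion": [
    [1, [0, 0, 0], 0]
  ]
}}

```text
time: 12.4
tool_pos: [0.4466, 0.1169, 0.0909]
tool_rot: [0.604, 0.369, 0.603, -0.368]
contact_force: [0.9, 1.9, 2.9]
gripper_width: 0.3
```

```bash
python3 -c "
from m import *
look('w12');print(state()['contact_force']);grab('side','s12.png');print(state()['contact_force'])"
```

```text
12.4 [0.4466 0.1169 0.0909] [ 0.6037  0.3685  0.6034 -0.3682] [0.89 1.88 2.89] 0.3
cap [0.4455 0.1177 0.1331] tipz 0.0361 cap-tcp [-0.0011  0.0008  0.0421]
dot 204 163 204.2 163.2 155 0.0413 [0.4477 0.1936 0.0409]
no dot 316 221
dot 415 270 415.2 271.0 112 0.0388 [0.4429 0.0432 0.0381]
[2.19148331 1.33686729 2.84978764]
[0.48806906 1.51351602 2.67619947]
```

Middle pad: about 5.1 N at about 5.6 mm, also good. On to the right pad.

Emit:
{"api": "play_rows", "payload": {
  "motion": [
    [1, [0, 0, 0.01], 0],
    [1, [0, 0, 0.02], 0],
    [1, [-0.001, -0.025, 0.02], 0],
    [1, [-0.002, -0.055, 0.02], 0],
    [1, [-0.0025, -0.0745, 0.02], 0]
  ]
}}

```text
time: 13.0
tool_pos: [0.4428, 0.041, 0.1106]
tool_rot: [0.603, 0.368, 0.604, -0.369]
contact_force: [0.6, -0.3, -1.3]
gripper_width: 0.297
```

Emit:
{"api": "play_rows", "payload": {
  "motion": [
    [1, [0, 0, -0.006], 0],
    [1, [0, 0, -0.013], 0],
    [1, [0, 0, -0.014], 0],
    [1, [0, 0, -0.014], 0],
    [1, [0, 0, -0.014], 0]
  ]
}}

```text
time: 13.5
tool_pos: [0.4438, 0.043, 0.0967]
tool_rot: [0.604, 0.368, 0.604, -0.368]
contact_force: [-0.3, 0.0, -2.3]
gripper_width: 0.298
```

```bash
python3 -c "
from m import *
look('w13')"
```

```text
13.5 [0.4438 0.043  0.0967] [ 0.6036  0.368   0.6039 -0.3681] [-0.27  0.01 -2.32] 0.298
cap [0.4428 0.0438 0.1389] tipz 0.0419 cap-tcp [-0.001   0.0009  0.0422]
dot 89 98 88.8 98.3 172 0.0415 [0.4478 0.1939 0.0409]
dot 209 162 208.5 161.6 154 0.0426 [0.4452 0.1188 0.0418]
dot 317 216 317.4 212.0 23 0.0386 [0.4454 0.0448 0.0381]
```

Emit:
{"api": "play_rows", "payload": {
  "motion": [
    [1, [0.0003, -0.0003, -0.003], 0],
    [1, [0.0003, -0.0003, -0.006], 0],
    [1, [0.0003, -0.0003, -0.008], 0],
    [1, [0.0003, -0.0003, -0.0085], 0],
    [1, [0.0003, -0.0003, -0.0085], 0]
  ]
}}

```text
time: 14.05
tool_pos: [0.4446, 0.0422, 0.0887]
tool_rot: [0.604, 0.369, 0.603, -0.368]
contact_force: [0.4, 0.3, 0.1]
gripper_width: 0.296
```

Emit:
{"api": "play_rows", "payload": {
  "motion": [
    [1, [0, 0, 0], 0]
  ]
}}

```text
time: 14.15
tool_pos: [0.4446, 0.0421, 0.0887]
tool_rot: [0.604, 0.369, 0.603, -0.368]
contact_force: [1.3, 1.3, 0.4]
gripper_width: 0.294
```

Emit:
{"api": "play_rows", "payload": {
  "motion": [
    [1, [0, 0, 0], 0]
  ]
}}

```text
time: 14.25
tool_pos: [0.4446, 0.0421, 0.0886]
tool_rot: [0.604, 0.369, 0.603, -0.368]
contact_force: [0.7, 0.8, 0.5]
gripper_width: 0.301
```

```bash
python3 -c "
from m import *
look('w14');print(state()['contact_force']);grab('side','s14.png');print(state()['contact_force'])
p,d,ci=load('side');u,v=proj([.443,.043,.07],ci)[0].astype(int);cv2.imwrite('pics/s14c.png',cv2.resize(p[v-30:v+30,u-30:u+30],None,fx=10,fy=10,interpolation=cv2.INTER_CUBIC)[:,:,::-1])"
```

```text
14.25 [0.4446 0.0421 0.0886] [ 0.6038  0.3686  0.6033 -0.3682] [0.71 0.82 0.45] 0.301
cap [0.4434 0.043  0.1308] tipz 0.0338 cap-tcp [-0.0011  0.0008  0.0422]
dot 77 99 77.1 99.5 185 0.0414 [0.4477 0.194  0.0409]
dot 203 165 202.3 164.9 160 0.0425 [0.4453 0.1188 0.0418]
no dot 315 221
[1.54367203 1.75162921 0.45991562]
[1.60608403 1.27064746 0.75552965]
```

View pics/s14c.png

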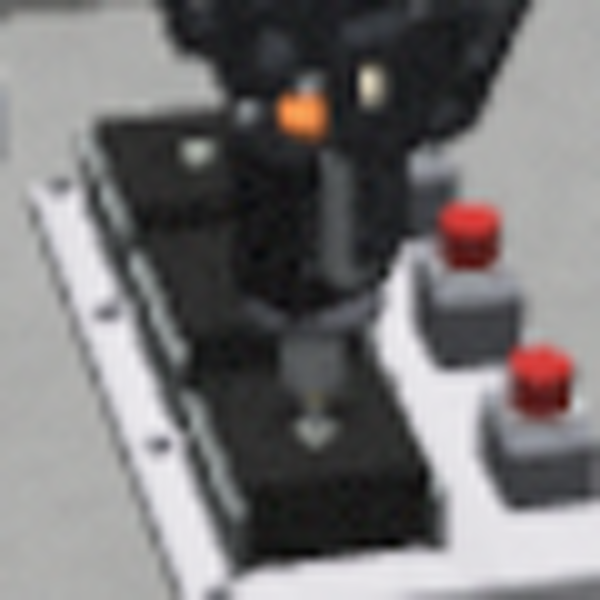

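The right pad gives only about 2.7 N at about 4.3 mm past contact, and the yellow band still shows at (315,397). It is the soft pad, so I press on to about 5 N.

Emit:
{"api": "play_rows", "payload": {
  "motion": [
    [1, [0, 0, -0.002], 0],
    [1, [0, 0, -0.004], 0],
    [1, [0, 0, -0.0052], 0],
    [1, [0, 0, -0.0052], 0]
  ]
}}

```text
time: 14.75
tool_pos: [0.4445, 0.0421, 0.0833]
tool_rot: [0.604, 0.369, 0.603, -0.368]
contact_force: [0.8, 0.3, 2.5]
gripper_width: 0.298
```

Emit:
{"api": "play_rows", "payload": {
  "motion": [
    [1, [0, 0, 0], 0]
  ]
}}

```text
time: 14.85
tool_pos: [0.4446, 0.0421, 0.0834]
tool_rot: [0.604, 0.369, 0.603, -0.368]
contact_force: [1.6, 1.5, 2.5]
gripper_width: 0.292
```

Emit:
{"api": "play_rows", "payload": {
  "motion": [
    [1, [0, 0, 0], 0]
  ]
}}

```text
time: 14.95
tool_pos: [0.4445, 0.0421, 0.0834]
tool_rot: [0.604, 0.369, 0.603, -0.368]
contact_force: [1.8, 1.4, 3.2]
gripper_width: 0.299
```

```bash
python3 -c "
from m import *
look('w15');print(state()['contact_force']);grab('side','s15.png');print(state()['contact_force'])
p,d,ci=load('side');u,v=proj([.443,.043,.07],ci)[0].astype(int);cv2.imwrite('pics/s15c.png',cv2.resize(p[v-30:v+30,u-30:u+30],None,fx=10,fy=10,interpolation=cv2.INTER_CUBIC)[:,:,::-1])"
```

```text
14.95 [0.4445 0.0421 0.0834] [ 0.6038  0.3685  0.6033 -0.3682] [1.78 1.39 3.19] 0.299
cap [0.4434 0.0429 0.1256] tipz 0.0286 cap-tcp [-0.0011  0.0008  0.0422]
dot 70 99 70.3 99.6 197 0.0415 [0.4477 0.194  0.0409]
dot 200 167 199.2 166.8 168 0.0425 [0.4453 0.1187 0.0418]
no dot 315 224
[1.27475275 2.04107135 3.05500212]
[2.72189642 2.05321363 2.7478258 ]
```

View pics/s15c.png

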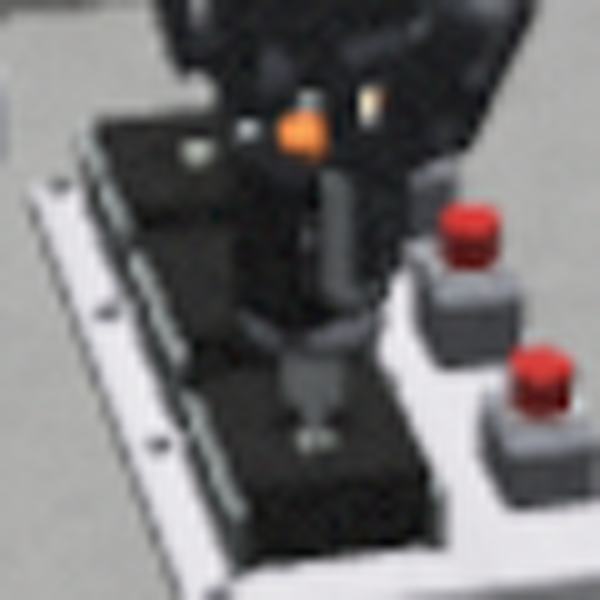

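Emit:
{"api": "play_rows", "payload": {
  "motion": [
    [1, [0, 0, -0.0002], 0],
    [1, [0, 0, -0.0002], 0],
    [1, [0, 0, -0.0002], 0],
    [1, [0, 0, -0.0002], 0],
    [1, [0, 0, -0.0002], 0]
  ]
}}

```text
time: 15.55
tool_pos: [0.4444, 0.0421, 0.083]
tool_rot: [0.604, 0.369, 0.603, -0.368]
contact_force: [2.2, 1.0, 2.4]
gripper_width: 0.298
```

Emit:
{"api": "play_rows", "payload": {
  "motion": [
    [1, [0, 0, 0], 0],
    [1, [0, 0, 0], 0]
  ]
}}

```text
time: 15.75
tool_pos: [0.4444, 0.0421, 0.083]
tool_rot: [0.604, 0.368, 0.603, -0.368]
contact_force: [2.7, 2.0, 2.4]
gripper_width: 0.294
```

Emit:
{"api": "play_rows", "payload": {
  "motion": [
    [1, [0, 0, 0.01], 0],
    [1, [0, 0, 0.03], 0],
    [1, [0, 0, 0.05], 0],
    [1, [0, 0, 0.06], 0],
    [1, [0, 0, 0.06], 0]
  ]
}}

```text
time: 16.25
tool_pos: [0.4442, 0.0419, 0.1437]
tool_rot: [0.604, 0.368, 0.603, -0.368]
contact_force: [0.3, 0.1, -1.4]
gripper_width: 0.299
```

```bash
python3 -c "
from m import *
look('w16')"
```

```text
16.25 [0.4442 0.0419 0.1437] [ 0.6038  0.3683  0.6033 -0.3685] [ 0.29  0.09 -1.43] 0.299
cap [0.4431 0.0428 0.1859] tipz 0.0889 cap-tcp [-0.0011  0.0009  0.0422]
dot 130 97 130.4 97.5 115 0.0415 [0.4477 0.1939 0.0409]
dot 227 149 226.8 149.0 101 0.0427 [0.4453 0.1187 0.0418]
dot 316 195 315.8 194.8 89 0.0388 [0.4429 0.0436 0.0381]
```

The right pad was held at about 4.7–5 N for over 1 s, with about 6 mm of sink. It is the soft pad. I return the tester to the stand.

Emit:
{"api": "play_rows", "payload": {
  "motion": [
    [1, [0.005, -0.035, 0.005], 0],
    [1, [0.011, -0.08, 0.005], 0],
    [1, [0.017, -0.125, 0.005], 0],
    [1, [0.023, -0.17, 0.005], 0],
    [1, [0.028, -0.215, 0.005], 0]
  ]
}}

```text
time: 16.8
tool_pos: [0.4709, -0.1741, 0.1459]
tool_rot: [0.602, 0.368, 0.605, -0.369]
contact_force: [0.8, 0.2, -1.5]
gripper_width: 0.292
```

Emit:
{"api": "play_rows", "payload": {
  "motion": [
    [1, [0.003, -0.03, 0], 0],
    [1, [0.0055, -0.0455, 0], 0],
    [1, [0.0055, -0.0455, 0], 0],
    [1, [0.0055, -0.0455, 0], 0],
    [1, [0.0055, -0.0455, 0], 0]
  ]
}}

```text
time: 17.3
tool_pos: [0.4773, -0.2169, 0.1472]
tool_rot: [0.603, 0.368, 0.604, -0.368]
contact_force: [0.2, 0.4, -1.1]
gripper_width: 0.295
```

```bash
cat > st.py <<'E'
from m import *
def stand():
    p,d,ci=load('wrist');W=cloud(d,ci)
    m=np.zeros(d.shape,bool);u,v=proj([.477,-.218,.045],ci)[0].astype(int);m[max(v-80,0):v+120,u-110:u+110]=1
    st=m&(abs(W[...,2]-.045)<.004)&(np.hypot(W[...,0]-.477,W[...,1]+.218)<.055)
    P=W[st][:,:2];print('stand',len(P),cv2.minAreaRect(P.astype(np.float32)),np.median(W[st][:,2]))
    # extents along stand axes
    a=np.radians(22.3);e=np.array([np.cos(a),np.sin(a)]);f=np.array([-e[1],e[0]])
    for q in(e,f): 
        t=P@q; print(np.percentile(t,[0.5,99.5]),np.array([.477,-.2182])@q)
E
python3 -c "
from st import *
look('w17');stand()
grab('side','s17.png')
p,d,ci=load('side');u,v=proj([.477,-.218,.09],ci)[0].astype(int);cv2.imwrite('pics/s17c.png',cv2.resize(p[v-40:v+50,u-45:u+45],None,fx=6.5,fy=6.5,interpolation=cv2.INTER_CUBIC)[:,:,::-1])"
```

```text
17.3 [ 0.4773 -0.2169  0.1472] [ 0.6032  0.3681  0.6044 -0.3678] [ 0.19  0.36 -1.12] 0.295
cap [ 0.4763 -0.2161  0.1894] tipz 0.0924 cap-tcp [-0.001   0.0008  0.0422]
[0.4478, 0.1939, 0.0409] out
[0.4454, 0.1185, 0.0418] out
[0.4431, 0.0438, 0.0381] out
stand 6098 ((0.47708839178085327, -0.2183687388896942), (0.07036902755498886, 0.07035079598426819), 22.439678192138672) 0.04538036419281639
[0.32601226 0.39351867] 0.3585277016607892
[-0.41771847 -0.34821745] -0.3828813486471131
```

View pics/w17.png

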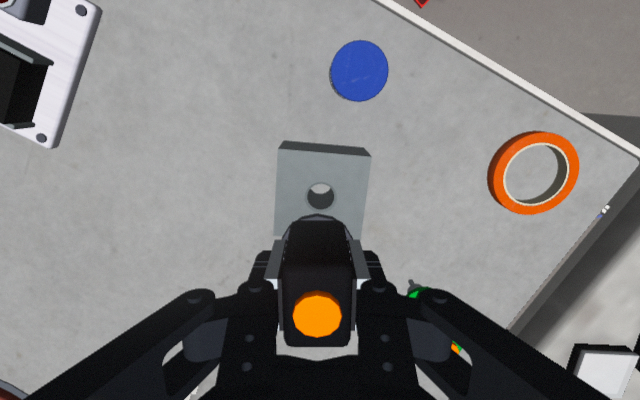

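View pics/s17c.png

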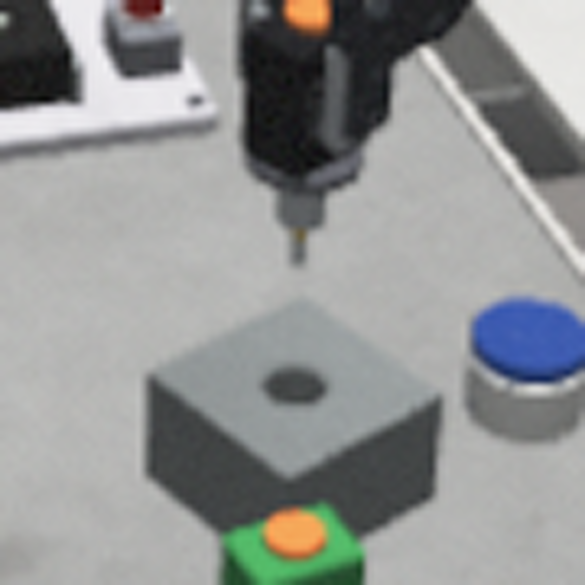

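The hole is in view at (320,196). The cap needs (+0.8, -2.3) mm. I correct this while lowering to just above the mouth.

Emit:
{"api": "play_rows", "payload": {
  "motion": [
    [1, [0.0008, -0.0022, -0.01], 0],
    [1, [0.0008, -0.0022, -0.025], 0],
    [1, [0.0008, -0.0022, -0.038], 0],
    [1, [0.0008, -0.0022, -0.04], 0],
    [1, [0.0008, -0.0022, -0.04], 0]
  ]
}}

```text
time: 17.9
tool_pos: [0.4777, -0.2201, 0.1064]
tool_rot: [0.603, 0.368, 0.605, -0.368]
contact_force: [0.2, -0.1, -2.2]
gripper_width: 0.295
```

Emit:
{"api": "play_rows", "payload": {
  "motion": [
    [1, [0, 0, 0], 0],
    [1, [0, 0, 0], 0],
    [1, [0, 0, 0], 0]
  ]
}}

```text
time: 18.2
tool_pos: [0.4789, -0.2209, 0.1086]
tool_rot: [0.604, 0.368, 0.603, -0.368]
contact_force: [1.1, 0.6, -1.5]
gripper_width: 0.295
```

```bash
python3 -c "
from st import *
look('w18');stand()"
```

```text
18.2 [ 0.4789 -0.2209  0.1086] [ 0.604   0.3684  0.6031 -0.3684] [ 1.06  0.56 -1.55] 0.295
cap [ 0.4778 -0.22    0.1508] tipz 0.0538 cap-tcp [-0.0011  0.0009  0.0421]
[0.4478, 0.1939, 0.0409] out
[0.4454, 0.1185, 0.0418] out
[0.4431, 0.0438, 0.0381] out
stand 6836 ((0.47955039143562317, -0.2173527181148529), (0.06510525196790695, 0.07019124180078506), 22.491254806518555) 0.04538156259893228
[0.33180922 0.3935155 ] 0.3585277016607892
[-0.41775457 -0.34828719] -0.3828813486471131
```

Emit:
{"api": "play_rows", "payload": {
  "motion": [
    [1, [-0.0007, 0.0017, -0.005], 0],
    [1, [-0.0007, 0.0017, -0.01], 0],
    [1, [-0.0007, 0.0017, -0.012], 0],
    [1, [-0.0007, 0.0017, -0.012], 0],
    [1, [-0.0007, 0.0017, -0.012], 0]
  ]
}}

```text
time: 18.75
tool_pos: [0.4777, -0.2189, 0.0957]
tool_rot: [0.603, 0.368, 0.604, -0.368]
contact_force: [-0.3, 0.3, -0.7]
gripper_width: 0.294
```

Emit:
{"api": "play_rows", "payload": {
  "motion": [
    [1, [0, 0, 0], 0],
    [1, [0, 0, 0], 0],
    [1, [0, 0, 0], 0]
  ]
}}

```text
time: 19.05
tool_pos: [0.4779, -0.219, 0.0961]
tool_rot: [0.604, 0.368, 0.603, -0.368]
contact_force: [-0.5, 0.2, -2.7]
gripper_width: 0.298
```

```bash
python3 -c "
from st import *
look('w19');stand()"
```

```text
19.05 [ 0.4779 -0.219   0.0961] [ 0.6037  0.3684  0.6035 -0.3684] [-0.53  0.21 -2.69] 0.298
cap [ 0.4768 -0.2181  0.1382] tipz 0.0412 cap-tcp [-0.0011  0.0009  0.0421]
[0.4478, 0.1939, 0.0409] out
[0.4454, 0.1185, 0.0418] out
[0.4431, 0.0438, 0.0381] out
stand 7149 ((0.48241734504699707, -0.21617721021175385), (0.05902118980884552, 0.0702977329492569), 22.491018295288086) 0.045389164641727826
[0.33779319 0.39352356] 0.3585277016607892
[-0.41777771 -0.34832491] -0.3828813486471131
```

Within 0.4 mm of the hole axis. Lowering in.

Emit:
{"api": "play_rows", "payload": {
  "motion": [
    [1, [0, 0, -0.008], 0],
    [1, [0, 0, -0.016], 0],
    [1, [0, 0, -0.024], 0],
    [1, [0, 0, -0.03], 0],
    [1, [0, 0, -0.033], 0]
  ]
}}

```text
time: 19.6
tool_pos: [0.4771, -0.2185, 0.0615]
tool_rot: [0.603, 0.368, 0.604, -0.368]
contact_force: [-0.5, 0.1, -2.0]
gripper_width: 0.298
```

Emit:
{"api": "play_rows", "payload": {
  "motion": [
    [1, [0, 0, 0], 0],
    [1, [0, 0, 0], 0],
    [1, [0, 0, 0], 0]
  ]
}}

```text
time: 19.9
tool_pos: [0.4781, -0.2191, 0.0634]
tool_rot: [0.604, 0.368, 0.603, -0.368]
contact_force: [0.6, 0.6, -1.6]
gripper_width: 0.296
```

```bash
python3 -c "
from st import *
look('w20')"
```

```text
19.9 [ 0.4781 -0.2191  0.0634] [ 0.6039  0.3684  0.6033 -0.3684] [ 0.57  0.57 -1.63] 0.296
cap [ 0.477  -0.2183  0.1055] tipz 0.0085 cap-tcp [-0.0011  0.0008  0.0422]
[0.4478, 0.1939, 0.0409] out
[0.4454, 0.1185, 0.0418] out
[0.4431, 0.0438, 0.0381] out
```

Emit:
{"api": "play_rows", "payload": {
  "motion": [
    [1, [0, 0, -0.001], 0],
    [1, [0, 0, -0.002], 0],
    [1, [0, 0, -0.003], 0],
    [1, [0, 0, -0.003], 0],
    [1, [0, 0, -0.003], 0]
  ]
}}

```text
time: 20.45
tool_pos: [0.4779, -0.219, 0.0602]
tool_rot: [0.604, 0.368, 0.604, -0.368]
contact_force: [-2.2, 0.6, 1.1]
gripper_width: 0.298
```

Emit:
{"api": "play_rows", "payload": {
  "motion": [
    [0.4, [0, 0, 0], 0],
    [0, [0, 0, 0], 0],
    [-0.4, [0, 0, 0], 0],
    [-1, [0, 0, 0], 0],
    [-1, [0, 0, 0], 0]
  ]
}}

```text
time: 20.95
tool_pos: [0.4779, -0.219, 0.0599]
tool_rot: [0.604, 0.368, 0.603, -0.368]
contact_force: [0.1, -0.4, 0.7]
gripper_width: 0.954
```

```bash
python3 -c "
from st import *
look('w21')"
```

```text
20.95 [ 0.4779 -0.219   0.0599] [ 0.6036  0.3684  0.6035 -0.3684] [ 0.1  -0.41  0.72] 0.954
cap [ 0.4768 -0.2182  0.1024] tipz 0.0054 cap-tcp [-0.0011  0.0007  0.0425]
[0.4478, 0.1939, 0.0409] out
[0.4454, 0.1185, 0.0418] out
[0.4431, 0.0438, 0.0381] out
```

View pics/w21.png

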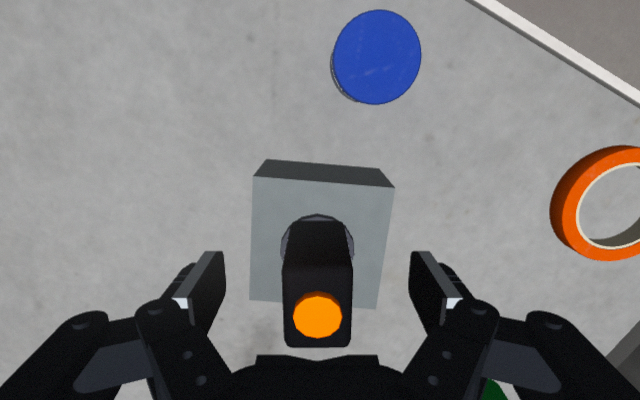

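The tester is seated with the cap at z = 0.1024, as at the start, and upright. I retreat upward, shut the fingers and go over to the right button.

Emit:
{"api": "play_rows", "payload": {
  "motion": [
    [-1, [0, 0, 0.02], 0],
    [-1, [0, 0, 0.055], 0],
    [-1, [0, 0, 0.09], 0],
    [0, [0.002, 0.02, 0.1], 0],
    [1, [0.006, 0.06, 0.1], 0]
  ]
}}

```text
time: 21.5
tool_pos: [0.4856, -0.1608, 0.1635]
tool_rot: [0.605, 0.37, 0.6, -0.369]
contact_force: [0.9, 0.7, -0.0]
gripper_width: 0.696
```

Emit:
{"api": "play_rows", "payload": {
  "motion": [
    [1, [0.004, 0.045, -0.01], 0],
    [1, [0.009, 0.09, -0.02], 0],
    [1, [0.013, 0.135, -0.03], 0],
    [1, [0.018, 0.175, -0.04], 0],
    [1, [0.0209, 0.2017, -0.04], 0]
  ]
}}

```text
time: 22.0
tool_pos: [0.5034, 0.0453, 0.1182]
tool_rot: [0.603, 0.367, 0.605, -0.368]
contact_force: [0.2, -0.3, -0.5]
gripper_width: -0.001
```

Emit:
{"api": "play_rows", "payload": {
  "motion": [
    [1, [0, 0, -0.01], 0],
    [1, [0, 0, -0.02], 0],
    [1, [0, 0, -0.03], 0],
    [1, [0, 0, -0.03], 0],
    [1, [0, 0, -0.03], 0]
  ]
}}

```text
time: 22.5
tool_pos: [0.5044, 0.0419, 0.0894]
tool_rot: [0.603, 0.369, 0.604, -0.369]
contact_force: [-0.3, 0.6, 0.6]
gripper_width: 0.002
```

```bash
cat > bt.py <<'E'
from h import *
def btn(tag):
    s=state();print(s['time'],s['tool_pos'].round(4),s['contact_force'].round(2),round(s['gripper_width'],3))
    p,d,ci=grab('wrist',tag+'.png');W=cloud(d,ci)
    P=p.astype(int);r,g,b=P[...,0],P[...,1],P[...,2]
    for q in ([.5097,.1921,.051],[.5072,.1173,.052],[.5048,.0427,.0485]):
        w=(np.hypot(W[...,0]-q[0],W[...,1]-q[1])<.015)&(r>140)&(g<110)&(b<110)&(d>0)&(W[...,2]>.03)
        if w.sum()<10: print('no');continue
        zt=np.percentile(W[w][:,2],80);t=w&(abs(W[...,2]-zt)<.003);print('btn',zt.round(4),W[t].mean(0).round(4),t.sum(),np.argwhere(t).mean(0))
    grab('side',tag+'s.png')
    p,d,ci=load('side');u,v=proj([.5,.06,.06],ci)[0].astype(int);cv2.imwrite('pics/'+tag+'sc.png',cv2.resize(p[v-45:v+45,u-45:u+45],None,fx=6.5,fy=6.5,interpolation=cv2.INTER_CUBIC)[:,:,::-1])
E
python3 -c "
from bt import *
btn('w22')"
```

```text
22.5 [0.5044 0.0419 0.0894] [-0.28  0.63  0.63] 0.002
btn 0.0516 [0.5102 0.1913 0.0511] 850 [97.5  70.48]
btn 0.0527 [0.508  0.1166 0.0522] 732 [165.56557377 201.59153005]
btn 0.049 [0.5055 0.0419 0.0485] 596 [224.09395973 319.7533557 ]
```

View pics/w22.png

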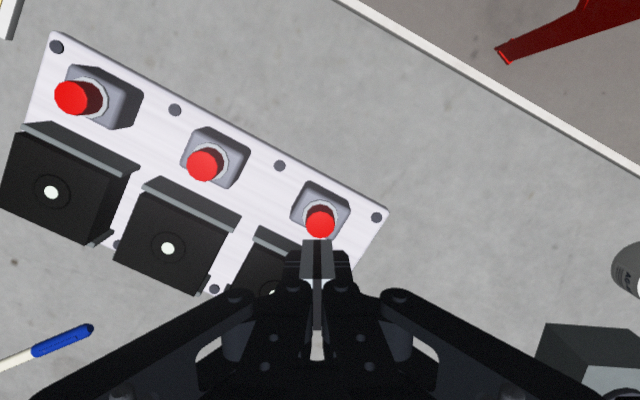

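View pics/w22sc.png

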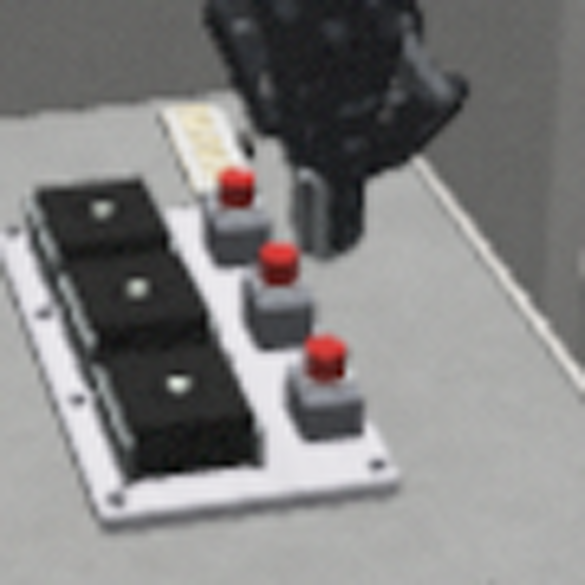

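The shut fingers are above the right button, which measures (0.505, 0.0425) with its top at 0.049. I descend to just above it.

Emit:
{"api": "play_rows", "payload": {
  "motion": [
    [1, [0.0005, 0.0005, -0.01], 0],
    [1, [0.0005, 0.0005, -0.02], 0],
    [1, [0.0005, 0.0005, -0.03], 0],
    [1, [0.0005, 0.0005, -0.036], 0],
    [1, [0.0005, 0.0005, -0.036], 0]
  ]
}}

```text
time: 23.1
tool_pos: [0.504, 0.0434, 0.0521]
tool_rot: [0.603, 0.368, 0.605, -0.369]
contact_force: [-0.7, 0.1, 0.2]
gripper_width: 0.001
```

Emit:
{"api": "play_rows", "payload": {
  "motion": [
    [1, [0, 0, 0], 0],
    [1, [0, 0, 0], 0]
  ]
}}

```text
time: 23.3
tool_pos: [0.5056, 0.0433, 0.0543]
tool_rot: [0.604, 0.369, 0.603, -0.368]
contact_force: [-0.1, -0.9, -0.1]
gripper_width: -0.002
```

Emit:
{"api": "play_rows", "payload": {
  "motion": [
    [1, [0, 0, -0.002], 0],
    [1, [0, 0, -0.004], 0],
    [1, [0, 0, -0.006], 0],
    [1, [0, 0, -0.006], 0]
  ]
}}

```text
time: 23.7
tool_pos: [0.5052, 0.0433, 0.0478]
tool_rot: [0.604, 0.368, 0.604, -0.368]
contact_force: [0.1, 0.4, 0.4]
gripper_width: -0.005
```

Emit:
{"api": "play_rows", "payload": {
  "motion": [
    [1, [0, 0, -0.001], 0],
    [1, [0, 0, -0.002], 0],
    [1, [0, 0, -0.003], 0],
    [1, [0, 0, -0.003], 0]
  ]
}}

```text
time: 24.1
tool_pos: [0.5053, 0.0433, 0.045]
tool_rot: [0.604, 0.368, 0.604, -0.368]
contact_force: [-1.0, -0.1, 3.3]
gripper_width: -0.0
```

Emit:
{"api": "play_rows", "payload": {
  "motion": [
    [1, [0, 0, -0.001], 0],
    [1, [0, 0, -0.002], 0],
    [1, [0, 0, -0.002], 0]
  ]
}}

```text
time: 24.4
tool_pos: [0.5052, 0.0433, 0.0428]
tool_rot: [0.604, 0.368, 0.604, -0.368]
contact_force: [-0.8, -0.7, 2.3]
gripper_width: -0.003
```

Emit:
{"api": "play_rows", "payload": {
  "motion": [
    [1, [0, 0, -0.001], 0],
    [1, [0, 0, -0.002], 0],
    [1, [0, 0, -0.002], 0]
  ]
}}

```text
time: 24.7
tool_pos: [0.5052, 0.0433, 0.0407]
tool_rot: [0.604, 0.368, 0.604, -0.368]
contact_force: [-0.6, 0.5, 2.0]
gripper_width: 0.001
```

Emit:
{"api": "play_rows", "payload": {
  "motion": [
    [1, [0, 0, -0.0005], 0],
    [1, [0, 0, -0.001], 0],
    [1, [0, 0, -0.001], 0]
  ]
}}

```text
time: 25.0
tool_pos: [0.5052, 0.0433, 0.0401]
tool_rot: [0.604, 0.368, 0.604, -0.368]
contact_force: [-1.8, -0.6, 5.4]
gripper_width: -0.001
```

Emit:
{"api": "play_rows", "payload": {
  "motion": [
    [1, [0, 0, -0.0007], 0],
    [1, [0, 0, -0.001], 0],
    [1, [0, 0, -0.001], 0]
  ]
}}

```text
time: 25.3
tool_pos: [0.5053, 0.0433, 0.0401]
tool_rot: [0.603, 0.368, 0.604, -0.368]
contact_force: [-4.9, 0.2, 11.2]
gripper_width: -0.0
```

Emit:
{"api": "play_rows", "payload": {
  "motion": [
    [1, [0, 0, -0.0007], 0],
    [1, [0, 0, -0.001], 0],
    [1, [0, 0, -0.001], 0]
  ]
}}

```text
time: 25.6
tool_pos: [0.5054, 0.0433, 0.04]
tool_rot: [0.603, 0.368, 0.604, -0.369]
contact_force: [-8.7, -0.1, 17.8]
gripper_width: 0.001
```

The button is at its stop: z stays at 0.040 while the force rises to 18 N. I lift straight off and check.

Emit:
{"api": "play_rows", "payload": {
  "motion": [
    [1, [0, 0, 0.006], 0],
    [1, [0, 0, 0.02], 0],
    [1, [0, 0, 0.045], 0],
    [1, [0, 0, 0.07], 0],
    [1, [0, 0, 0.07], 0]
  ]
}}

```text
time: 26.1
tool_pos: [0.5082, 0.0431, 0.1124]
tool_rot: [0.606, 0.37, 0.601, -0.367]
contact_force: [0.8, 0.5, 0.8]
gripper_width: 0.001
```

Emit:
{"api": "play_rows", "payload": {
  "motion": [
    [1, [-0.02, 0, 0.03], 0],
    [1, [-0.04, 0, 0.06], 0],
    [1, [-0.05, 0, 0.09], 0],
    [1, [-0.05, 0, 0.11], 0],
    [1, [-0.05, 0, 0.11], 0]
  ]
}}

```text
time: 26.6
tool_pos: [0.4567, 0.0432, 0.2209]
tool_rot: [0.606, 0.369, 0.602, -0.367]
contact_force: [0.6, -0.2, 1.3]
gripper_width: 0.001
```

```bash
python3 -c "
from bt import *
btn('w23')
p,d,ci=load('side');cv2.imwrite('pics/s23b.png',cv2.resize(p[130:310,260:460],None,fx=3.5,fy=3,interpolation=cv2.INTER_CUBIC)[:,:,::-1])
p,d,ci=grab('top','t23.png');cv2.imwrite('pics/t23b.png',cv2.resize(p[140:250,190:490],None,fx=2.6,fy=2.6,interpolation=cv2.INTER_CUBIC)[:,:,::-1])"
```

```text
26.6 [0.4567 0.0432 0.2209] [ 0.57 -0.17  1.26] 0.001
btn 0.0517 [0.5099 0.1916 0.051 ] 334 [ 46.65269461 193.7005988 ]
btn 0.0527 [0.5075 0.1167 0.052 ] 299 [ 90.56187291 270.78595318]
btn 0.0411 [0.5052 0.0421 0.0404] 255 [130.12941176 341.73333333]
```

View pics/w23.png

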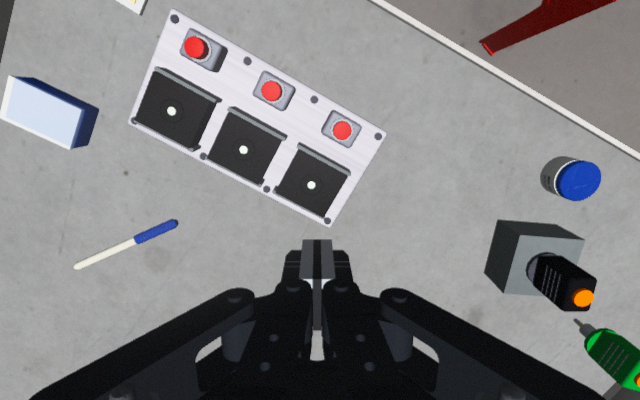

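View pics/s23b.png

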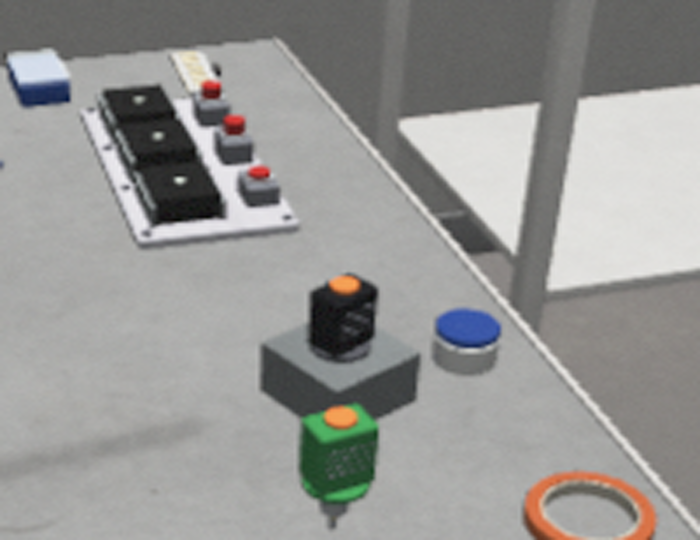

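View pics/t23b.png

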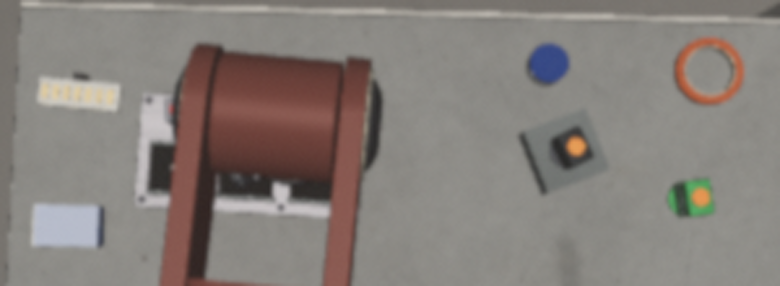

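The right button went from 0.0490 to 0.0411, which is the full 8 mm. The other two are unchanged, the tester is upright in its stand, and the bystanders have not moved. Handing in.

```bash
python3 -c "
from plant import workorder
print(workorder.job_done())"
```

```text
the job is handed in; nothing more can be done
None
```

The right pad is the soft one; its red reject button is fully down and the job is handed in. I pressed the pads in the order left, middle, right and held each for over 0.5 s.

| Pad | Held load | Sink into the rubber | Verdict |
|---|---|---|---|
| Left | about 5.2 N | about 1.4 mm | good |
| Middle | about 5.1 N | about 1.6 mm | good |
| Right | about 4.7–5 N | about 6 mm | soft |

- **Loads:** these are averaged from wrist force readings that scatter by about 0.5 N, less the tester's weight. The highest pressing load was about 5.9 N on the left pad, below the 8 N limit. I could not see the yellow band clearly in the side camera, so I relied on force and depth instead.
- **Right button:** its top dropped from 49.0 mm to 41.1 mm. It stopped moving while the force rose to 18 N, so it was at its stop. The other two buttons still measure 51.7 and 52.7 mm, as before.
- **Tester:** it is back upright in its stand, with its cap within 0.5 mm of where it was at the start.
- **Surroundings:** in the last pictures, the carrier, paste jar, clips box and green look-alike had not visibly moved. The arm was clear of everything, and the robot clock was at about 27 s.
- **Checks:** none failed. A sideways force of 2 to 3 N built up on the right pad during its hold and went away when I lifted off.

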